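Pack the coil order: kit tray, stacking frames and label scan

TASK

Lay the hand tools that are on the bench flat in the bottom kit tray in their order of use - red probe in the first lane (red patches), blue screwdriver in the middle one, green brush in the last, tips pointing away from the label side, the lane of a missing tool left empty. Then seat the blue stacking frame on the tray with all four posts fully home in the sockets, and the orange one, if there is one, on the blue frame in the same way. Then pick up the scanner, hold it level and square to the label with the window about 6 cm from it and the beam on the middle of the label, keep it still for a good second, and lay it back along its mat; keep the frames upright and do not disturb the other things on the bench.

Things in the scene. Friction and masses are not known exactly. Their poses are not given: they have to be found in the camera images.
- tray: Bottom frame, fixed: grey kit tray 186 (x) x 144 (y) mm, origin on the bench under its centre, z up, deck top at z 12 mm. Lanes run along its y, side by side along x. Square sockets on the deck corners at x +-78, y +-58: 20 mm clear inside, 26 mm outside, walls 16 mm above the deck, which is their floor. Label plate on its -y side. Yaw within 0.25 rad of the bench axes.
- lane1 (a point): Place for the red probe's origin (22 mm off mid-lane towards the label, as the tips are long): tray deck, first lane (red patches), tray x -42, y -22, z 12 mm. Axes as the tray's. All lanes: 40 mm wide, 136 mm long clear, parted and closed at the ends by black ribs 5 mm high.
- lane2 (a point): The same in the middle lane (blue patches) for the blue screwdriver: tray x 0, y -22, z 12 mm.
- lane3 (a point): The same in the third lane (green patches) for the green brush: tray x +42, y -22, z 12 mm.
- label (a point): Centre of the white barcode label (64 x 38 mm, on a 74 x 46 mm aluminium plate leaning back 20 degrees) on the tray's -y side; it faces the tray's -y. At tray x 0, y -90, z 45 mm. Axes as the tray's.
- frame_blue: The blue stacking frame, 0.45 kg, standing on its posts. Origin level with the post feet, under its centre, z up. Deck 186 (x) x 144 (y) mm, 75 to 81 mm above the feet. Round posts 14 mm thick at x +-78, y +-58, feet rounded (hemispheres). Sockets like those of the tray on its deck corners (floor 81, rim 97 mm). Coils at x +-58, 112 mm high. May be seated either way round.
- frame_blue_grip (a point): Centre of the frame's black handle bar, 126 mm above the feet: bar 70 mm along the frame's x, 14 mm wide (y), 117 to 135 mm high, on two stanchions at x +-28; grasp across y from above.
- frame_orange: The orange stacking frame, 0.45 kg, standing on its posts (may be absent). Origin level with the post feet, under its centre, z up. Deck 186 (x) x 144 (y) mm, 75 to 81 mm above the feet. Round posts 14 mm thick at x +-78, y +-58, feet rounded (hemispheres). Plain deck without sockets. Coils at x +-58, 112 mm high. May be seated either way round.
- frame_orange_grip (a point): Centre of the frame's black handle bar, 126 mm above the feet: bar 70 mm along the frame's x, 14 mm wide (y), 117 to 135 mm high, on two stanchions at x +-28; grasp across y from above.
- probe: The test probe: red handle 76 (x) x 14 (y) x 18 (z) mm with a thin pointed steel shaft, lying on the bench (may be absent). Origin at the handle's middle, on its underside, close to the centre of mass; the handle spans x -38 to +38 and the tip points to +x, 88 mm from the origin. 60 g. Grasp the handle across y from above.
- probe_tip (a point): Tip of the test probe, 88 mm along +x from its origin, 9 mm above the underside.
- driver: The screwdriver: blue handle 76 (x) x 14 (y) x 18 (z) mm with a round steel shaft with a flat blade, lying on the bench (may be absent). Origin at the handle's middle, on its underside, close to the centre of mass; the handle spans x -38 to +38 and the tip points to +x, 88 mm from the origin. 60 g. Grasp the handle across y from above.
- driver_tip (a point): Tip of the screwdriver, 88 mm along +x from its origin, 9 mm above the underside.
- brush: The cleaning brush: green handle 76 (x) x 14 (y) x 18 (z) mm with a flat metal ferrule and black bristle block, lying on the bench (may be absent). Origin at the handle's middle, on its underside, close to the centre of mass; the handle spans x -38 to +38 and the tip points to +x, 88 mm from the origin. 60 g. Grasp the handle across y from above.
- brush_tip (a point): Tip of the cleaning brush, 88 mm along +x from its origin, 9 mm above the underside.
- mat: The scanner's black rubber parking mat with yellow edge lines, fixed, 200 (x) x 85 (y) x 3 mm; origin under its centre on the bench, so its top is at z 3 mm.
- scanner: Handheld barcode scanner, 0.18 kg, lying on the mat. Yellow handle x -70 to +35, 30 mm wide, 28 mm high; black head x +35 to +80, 44 mm wide, 34 mm high, window at x +80. Origin on the underside of the handle, close to below the centre of mass; beam along its +x, 16 mm above the underside. Grasp the handle across y from above.
- scanner_spot (a point): Centre of the scanner's reading field: on the beam 60 mm ahead of the window (x 140, z 16 mm from the scanner's origin). It reads when this point is on the label.
- glue: Bystander, leave alone: a glue bottle with a red cap, 36 x 90 mm high. Origin at the centre of its underside.
- spool: Bystander, leave alone: a copper wire spool, 52 x 46 mm high. Origin at the centre of its underside.
- tin: Bystander, leave alone: a tin, 60 x 50 mm high. Origin at the centre of its underside.
- coil: Bystander, leave alone: a copper coil standing on the bench, 40 x 30 mm high. Origin at the centre of its underside.
- test_block: Bystander, leave alone: a brass block, 50 x 30 x 20 mm. Origin at the centre of its underside.
Mind the look-alikes: they are no part of the job. Of the things shaped like the driver, the blue one is meant.

How it is judged:
By the outcome, as a careful person would: the job done as asked, in the order asked, and still so for the second after the job is handed in, with the robot touching nothing.
Of probe, driver, brush, frame_orange only 2 to 4 are there at a start; the rules pass over those that are not, and their reading is None.
At some moment in a run one of frame_blue, frame_orange, scanner may be knocked a few centimetres aside while the robot is not near it.
It also fails if it takes over 210 s, if anything falls off the work surface, if the arm or the gripper's body presses on something with over 40 N, if the wrist force passes 120 N, or if a joint passes its speed limit or range.

ROBOT

A 6-joint arm with a two-finger parallel gripper is mounted at the origin on the work surface. World frame = base frame: x ahead of the robot, y to its left, z up, the work surface at z = 0. Lengths are in m, angles in rad, forces in N, time in s.
With the tool pointing down it reaches from about 0.325 to 0.85 m from the base axis. Payload 4.4 kg.
Tool frame: the origin (TCP) lies on the centre line of the jaws, within the pads' length; the fingertips stand 8 mm ahead of it and the grasp point (between the pads) lies 11 mm behind it; z points along the fingers, y is the direction in which the jaws open and shut (so a half turn about z gives the same grasp; the last joint's range is limited). The gripper opens to 94 mm and grips with 3 to 60 N. Pads are 16 mm wide; open, the fingers measure 119 mm over their backs; the gripper's body (75 mm by 177 mm) begins 78 mm behind the grasp point.
Start: joints at [-1.484, 0.207, 1.542, -0, 1.393, -0.15], TCP at [0.135, -0.559, 0.182] pointing down, gripper open.
Joint ranges: [-2.73, 2.73], [-0.86, 2.22], [0.23, 2.46], [-1.11, 4.25], [0.08, 2.63], [-2.82, 2.82]. Speed limits (rad/s): [2.79, 2.79, 3.14, 3.14, 3.14, 3.14].

INTERFACE

Orientations are given as a rotation vector (axis times angle).
In Python, from bench import monitor, cams, ctrl gives the robot as it stands.
- The arm moves only by the tool play_rows, never from a script. Its argument "steps" is a list of rows, each a list of 5 numbers: the opening, from 0 (shut) to 1 (fully open), then the shift along the tool's x, y, z in m, then the turn about the tool's z in rad. A call has 1 to 8 rows; each row shifts and turns the commanded pose from where the row before left it, along the tool's axes as they then stand; what a row does not reach is not made up. A row lasts 1/12 s, in which the tool goes at most 41.7 mm and 7.16 degrees, less where a joint would pass 70% of its speed; a pose out of reach is approached as far as the arm can. A call with a gripper value outside its range is refused whole. The fingers move at their own pace and stop on an object; the grip force is fixed at half the most. Time passes only in rows, so rows that do not move let the fingers close. It gives the time, the measured TCP pose, the force and the opening at its end, in the units of the state.
- monitor.state(): the state, without advancing time (a new reading comes with each control period).
- cams.get_image(name): name is "scene" or "top" or "wrist"; returns the picture (384x512x3 uint8, blue, green, red); there is no depth.
- cams.get_calibration(name): a dict with "K" (3x3 intrinsics, pixels), "k1" (the pictures are not rectified: a ray, as slopes to the right and down, at radius r is drawn at 1 + k1 r^2 times it, then the intrinsics apply), "R" (3x3) and "t" (3): a world point X has camera coordinates R X + t. Camera axes: x right, y down, z forward; pixel columns grow to the right and rows downward; lengths in m; the calibration is good to about 2 mm. A picture is of the moment at which its call begins: read the wrist's pose just before it. get_calibration takes no time and is no camera call; for the wrist camera it gives the pose at the moment of the call.
- ctrl.job_done(): hands the job in, once; it reports no verdict.
The state is a dict: "t": time; "joints": joint angles; "dq": joint speeds; "joint_efforts": joint torques, N m; "position": TCP position; "ee_rot": TCP orientation; "contact_force": force on the tool from outside, world axes, zero at the start; "wrist_torque": the same for the moment, N m; "grip_width": finger opening in m.
Only numpy, scipy, OpenCV 4.12 (cv2) and the standard library are available. Lean on these libraries where they do the work, as an engineer would, in place of code of your own. Each camera call takes 0.05 s, during which the arm holds its last target.

## Working session

There is one attempt and no reset: what is moved stays moved. The work goes in short steps, Python scripts to look and compute and a tool call to move; the robot and the scene stay as the last step left them, time stands still between calls to the robot, and variables do not carry over. Pictures are saved under pics/ and viewed, and the job is handed in when it is done.

Besides the shell and the picture viewer there is one more tool, called after ">>>" by a JSON object that holds its "op" and its "data". play_rows: Moves the arm, as the interface text tells. Its arguments: {"type":"object","properties":{"steps":{"type":"array"}},"required":["steps"]}

```bash
ls; mkdir -p pics; python3 - <<'E'
from bench import monitor,cams,ctrl
import cv2
s=monitor.state();print(s)
for n in ['scene','top','wrist']:
    c=cams.get_calibration(n);print(n,c)
    cv2.imwrite(f'pics/{n}0.png',cams.get_image(n))
E
```

```text
pics
{'t': 0.0, 'joints': array([-1.48349880e+00,  2.07427493e-01,  1.54290998e+00, -2.41271418e-06,
        1.39349090e+00, -1.50488354e-01]), 'dq': array([-0.00098993, -0.00023676, -0.00094585,  0.00053193,  0.00026597,
       -0.00184983]), 'joint_efforts': array([-6.67153654e-04, -3.70875657e+01, -2.81417137e+01,  6.99273334e-02,
        3.62059241e-02, -1.68673400e-04]), 'position': array([ 0.1353627 , -0.55797633,  0.18120747]), 'ee_rot': array([-3.11719577e+00, -3.72369445e-01, -1.07136009e-04]), 'contact_force': array([-0.23737287, -0.07595407, -0.42285606]), 'wrist_torque': array([ 0.00346586,  0.04527697, -0.02268674]), 'grip_width': 0.09357212433480099}
scene {'K': array([[446.78243261,   0.        , 257.48787431],
       [  0.        , 446.78243261, 195.2483865 ],
       [  0.        ,   0.        ,   1.        ]]), 'k1': 0.025543543747985592, 'R': array([[ 0.57951575,  0.81495006,  0.00423125],
       [ 0.57907941, -0.4081224 , -0.70576423],
       [-0.57343573,  0.41145172, -0.70843415]]), 't': array([-0.22272095, -0.2503712 ,  1.73276962])}
top {'K': array([[484.16095568,   0.        , 260.1366601 ],
       [  0.        , 484.16095568, 194.3327667 ],
       [  0.        ,   0.        ,   1.        ]]), 'k1': -0.024564887401662683, 'R': array([[ 0.00377846, -0.9999795 , -0.00516874],
       [-0.99593508, -0.00329791, -0.09001356],
       [ 0.08999467,  0.00548784, -0.99592713]]), 't': array([-0.0883834 ,  0.527037  ,  1.56529583])}
wrist {'K': array([[324.00301599,   0.        , 256.58075045],
       [  0.        , 324.00301599, 190.06835572],
       [  0.        ,   0.        ,   1.        ]]), 'k1': -0.07199521851590726, 'R': array([[ 0.23567969, -0.97182963, -0.00150184],
       [-0.94610065, -0.22979282,  0.22822974],
       [-0.22214553, -0.05236823, -0.97360615]]), 't': array([-0.57352263, -0.02366065,  0.39009958])}
```

View pics/scene0.png

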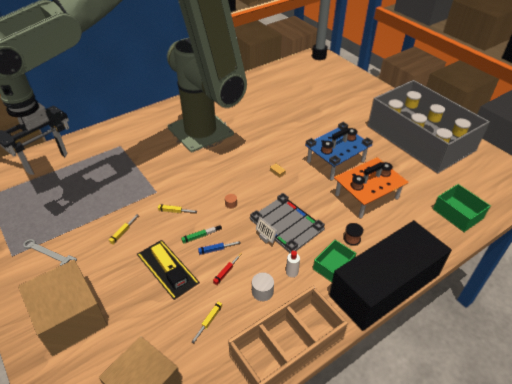

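View pics/top0.png

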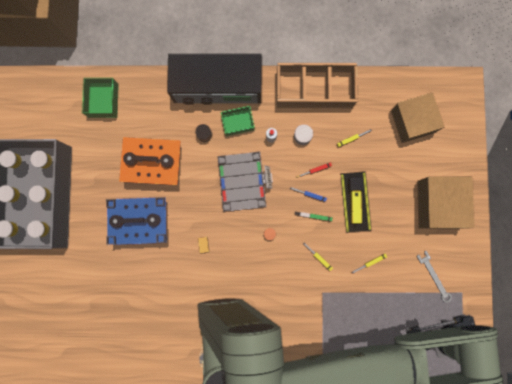

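View pics/wrist0.png

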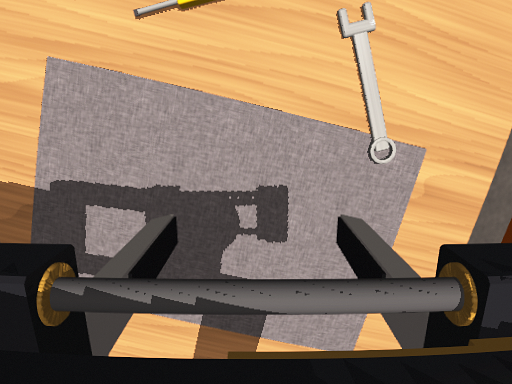

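The top view shows the red probe at (315,171), the blue driver at (308,194) and the green brush at (313,216). The tray is at (242,182) with its label to the right at (267,178), the blue frame at (137,221), the orange frame at (151,161) and the scanner at (356,207).

Look-alikes:
- The yellow screwdrivers at (353,138), (318,257) and (370,264) are shaped like the driver.
- The glue cap at (271,133) is red.
- The green bins are at (100,98) and (237,121).

Next I'll take enlarged crops.

```bash
cat > h.py <<'E'
import numpy as np,cv2,json
from bench import monitor,cams,ctrl
from scipy.spatial.transform import Rotation as Ro
def und(c,uv):
    K=c['K'];d=np.array([c['k1'],0,0,0,0.])
    uv=np.asarray(uv,float).reshape(-1,1,2)
    return cv2.undistortPoints(uv,K,d).reshape(-1,2)
def cast(c,uv,z):
    n=und(c,uv);R=c['R'];t=c['t'];C=-R.T@t
    D=np.c_[n,np.ones(len(n))]@R
    s=(np.asarray(z)-C[2])/D[:,2]
    return C+D*s[:,None]
def proj(c,X):
    X=np.asarray(X,float).reshape(-1,3)
    return cv2.projectPoints(X,cv2.Rodrigues(c['R'])[0],c['t'],c['K'],np.array([c['k1'],0,0,0,0.]))[0].reshape(-1,2)
def tri(cs,uvs):
    A=np.zeros((3,3));b=np.zeros(3)
    for c,uv in zip(cs,uvs):
        n=und(c,uv)[0];C=-c['R'].T@c['t'];d=c['R'].T@np.r_[n,1];d/=np.linalg.norm(d)
        P=np.eye(3)-np.outer(d,d);A+=P;b+=P@C
    return np.linalg.solve(A,b)
def shot(n,name):
    c=cams.get_calibration(n);im=cams.get_image(n);cv2.imwrite('pics/'+name+'.png',im);return c,im
def crop(im,x0,y0,x1,y1,s,name):
    cv2.imwrite('pics/'+name+'.png',cv2.resize(im[y0:y1,x0:x1],None,fx=s,fy=s,interpolation=cv2.INTER_CUBIC))
def hue(im,h0,h1,s=120,v=50):
    H=cv2.cvtColor(im,cv2.COLOR_BGR2HSV)
    if h0>h1: m=((H[...,0]>=h0)|(H[...,0]<=h1))
    else: m=(H[...,0]>=h0)&(H[...,0]<=h1)
    return (m&(H[...,1]>=s)&(H[...,2]>=v)).astype(np.uint8)
def blobs(m,amin=20):
    cs,_=cv2.findContours(m,cv2.RETR_EXTERNAL,cv2.CHAIN_APPROX_NONE);o=[]
    n,l,st,ce=cv2.connectedComponentsWithStats(m)
    for i in range(1,n):
        if st[i,4]>=amin:
            ys,xs=np.where(l==i);p=np.c_[xs,ys].astype(np.float32)
            o.append((int(st[i,4]),ce[i],cv2.minAreaRect(p),p))
    return sorted(o,key=lambda a:-a[0])
E
python3 - <<'E'
from h import *
im=cv2.imread('pics/top0.png')
crop(im,195,110,385,250,4,'topc1'); crop(im,95,120,295,255,4,'topc2')
im=cv2.imread('pics/scene0.png'); crop(im,130,180,330,330,4,'scc1')
E
```

```text
(no output)
```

View pics/topc1.png

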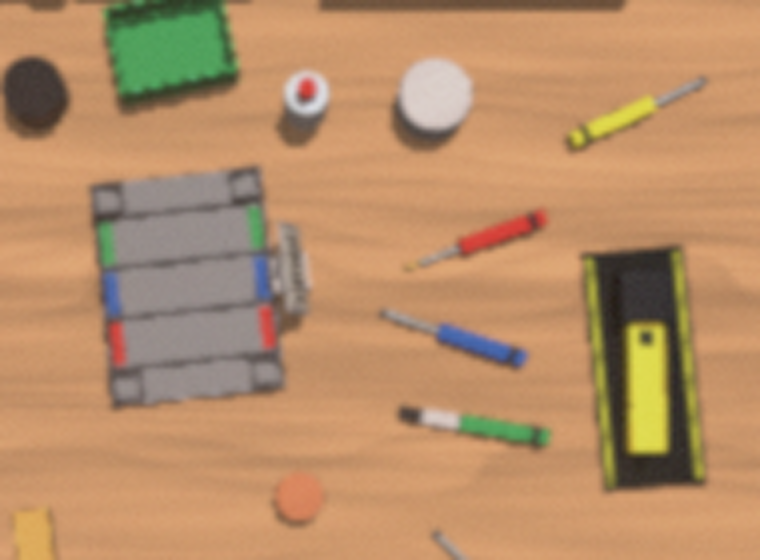

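View pics/topc2.png

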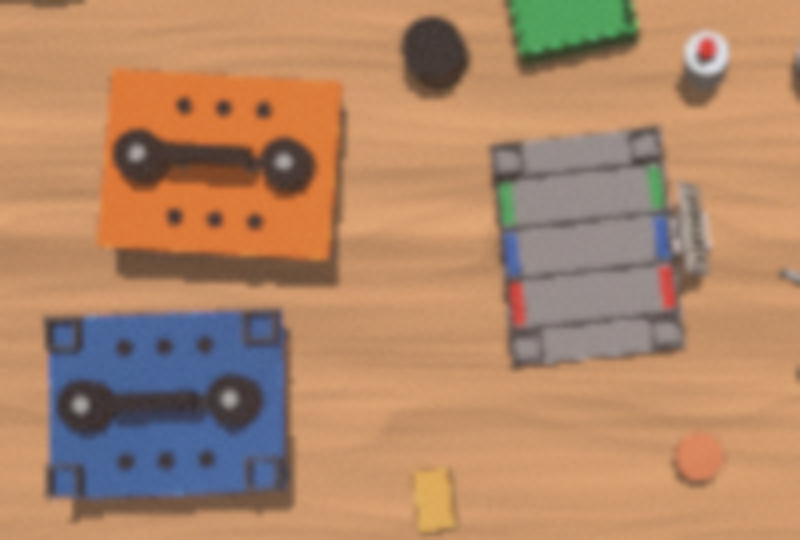

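View pics/scc1.png

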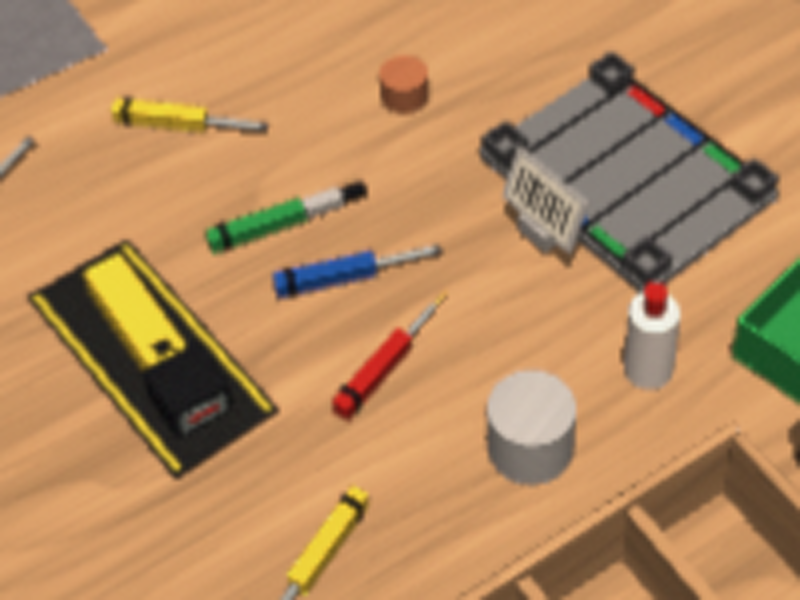

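All three tools and the orange frame are there. The red probe, blue driver and green-and-white brush are clear in the crops, and the yellow screwdrivers are decoys. Now I'll measure them.

```bash
python3 - <<'E'
from h import *
np.set_printoptions(precision=4,suppress=True)
ct=cams.get_calibration('top');cs=cams.get_calibration('scene')
T=cv2.imread('pics/top0.png');S=cv2.imread('pics/scene0.png')
rng={'red':(172,6),'blue':(105,120),'green':(55,85),'yellow':(24,34),'orange':(6,14)}
for n,(a,b) in rng.items():
    for nm,im,c in(('T',T,ct),('S',S,cs)):
        s=200 if n=='orange' else 150
        print(n,nm)
        for A,ce,mr,p in blobs(hue(im,a,b,s,70),12)[:12]:
            print('  ',A,ce,np.array(mr[1]),cast(c,[ce],0.012)[0][:2])
E
```

```text
red T
   78 [318.6154 168.1923] [ 4.2718 18.0269] [ 0.6162 -0.2803]
   18 [261.5    191.4444] [7.2125 2.1213] [ 0.538  -0.0909]
   17 [223.7647 194.8824] [8.2024 1.6971] [0.5262 0.0338]
red S
   141 [222.6525 272.6809] [ 5.8358 25.5547] [ 0.6191 -0.2866]
   37 [293.4595 253.7838] [8. 5.] [ 0.6819 -0.0834]
   31 [291.3548 204.4516] [9.8 3. ] [0.5229 0.0352]
blue T
blue S
   12597 [113.5859  64.0013] [106.0587 167.0757] [-0.6499 -0.0769]
   684 [339.1857 146.7734] [30.4105 49.1935] [0.394  0.3623]
   299 [12.1806  4.7893] [14. 36.] [-1.5786 -0.2784]
   295 [338.861   27.3017] [ 8.4691 52.5952] [-0.3383  1.0355]
   255 [366.7333  48.7843] [ 9.3026 53.3349] [-0.0868  0.9862]
   211 [490.2844 269.3128] [ 4.3667 80.4499] [1.0421 0.3346]
   93 [212.7419 247.5054] [ 4.6471 19.6377] [ 0.527  -0.2629]
   31 [376.8387   2.4516] [4.9029 6.8641] [-0.4482  1.4287]
   23 [300.913 211.913] [8.5896 2.3426] [0.566  0.0395]
   12 [200.0833 250.1667] [4. 2.] [ 0.514  -0.2982]
green T
green S
   887 [459.4938 207.7069] [46.8478 34.2931] [0.8428 0.4643]
   826 [332.6598 259.1017] [25.3899 38.5361] [ 0.761
[... 601 characters left out ...]
 12 [366.4167 199.4167] [6. 1.] [ 0.5127 -0.4375]
yellow S
   428 [167.7033 257.9393] [56.7671 15.6143] [ 0.4847 -0.3882]
   134 [156.8284 275.6343] [56.0767  2.533 ] [ 0.5218 -0.4409]
   95 [209.8526 315.4632] [ 4.1849 22.2033] [ 0.7126 -0.3846]
   56 [120.5357 229.3393] [ 2.8284 17.6777] [ 0.3054 -0.4549]
   50 [171.8  207.24] [18.1108  2.7608] [ 0.3125 -0.2847]
orange T
orange S
   3501 [434.2322  46.2979] [156.0478  55.5319] [0.0863 1.2717]
   1237 [370.4446 182.7809] [37.2139 63.0703] [0.5974 0.3167]
   1023 [276.7292  10.1711] [22.6468 87.9356] [-0.6949  0.8985]
   754 [354.9987  19.4324] [18.9059 43.8945] [-0.3584  1.1706]
   114 [331.193   13.5088] [ 3.9691 28.2799] [-0.4882  1.1167]
```

>>> {"op": "play_rows", "data": {"steps": [[1, 0.036, -0.012, -0.01, 0], [1, 0.036, -0.012, -0.01, 0], [1, 0.036, -0.012, -0.01, 0], [1, 0.036, -0.012, -0.01, 0], [1, 0.036, -0.012, -0.01, 0], [1, 0.036, -0.012, -0.01, 0], [1, 0.036, -0.012, -0.01, 0], [1, 0.036, -0.012, -0.01, 0]]}}

```text
t: 0.82
position: [0.3939, -0.3962, 0.2626]
ee_rot: [-3.119, -0.372, 0.0]
contact_force: [-0.1, 0.1, 0.2]
grip_width: 0.0942
```

>>> {"op": "play_rows", "data": {"steps": [[1, 0.036, -0.012, -0.008, 0], [1, 0.036, -0.012, -0.008, 0], [1, 0.036, -0.012, -0.008, 0], [1, 0.036, -0.012, -0.008, 0], [1, 0.036, -0.012, -0.008, 0], [1, 0, 0, 0, -0.12], [1, 0, 0, 0, -0.12], [1, 0, 0, 0, -0.12]]}}

```text
t: 1.48
position: [0.5542, -0.296, 0.3017]
ee_rot: [-2.998, -0.937, 0.001]
contact_force: [0.4, 0.7, 0.5]
grip_width: 0.0942
```

>>> {"op": "play_rows", "data": {"steps": [[1, 0, 0, 0, -0.12], [1, 0, 0, 0, -0.12], [1, 0, 0, 0, -0.12], [1, 0, 0, 0, -0.12], [1, 0, 0, 0, -0.12], [1, 0, 0, 0, -0.12], [1, 0, 0, 0, -0.12], [1, 0, 0, 0, -0.12]]}}

```text
t: 2.15
position: [0.5533, -0.2968, 0.3017]
ee_rot: [-2.228, -2.213, 0.0]
contact_force: [-0.4, 0.8, -0.5]
grip_width: 0.094
```

```bash
python3 - <<'E'
from h import *
s=monitor.state();print(s['t'],s['position'],s['ee_rot'],s['joints'])
c,im=shot('wrist','w1')
shot('top','top1')
E
```

```text
2.15 [ 0.55330293 -0.29678506  0.30171524] [-2.22841478e+00 -2.21283336e+00  2.44827217e-04] [-6.30071382e-01  2.60124437e-01  1.23437024e+00  2.59023422e-05
  1.64824497e+00 -6.23052737e-01]
```

View pics/w1.png

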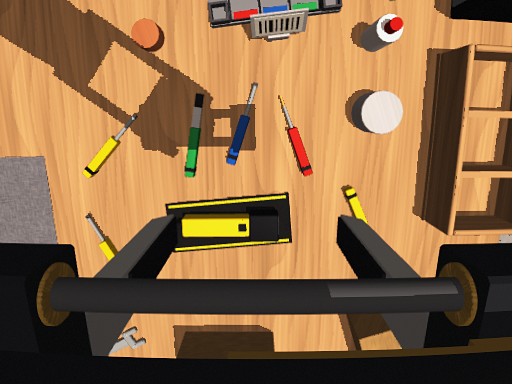

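This wrist view shows the brush near (194,140), the driver at (240,125) and the probe at (297,145), with the scanner at (230,225). I'll crop in to read the tips and tails.

```bash
python3 - <<'E'
from h import *
im=cv2.imread('pics/w1.png'); crop(im,175,70,325,190,5,'w1c')
for n,a,b in(('red',172,6),('blue',105,125),('green',55,85)):
    for A,ce,mr,p in blobs(hue(im,a,b,120,30),40)[:4]:
        if 90<ce[1]<190: print(n,A,ce.round(1),np.round(mr[0],1),np.round(mr[1],1),mr[2], cv2.boxPoints(mr).round(1).tolist())
E
```

```text
red 403 [298.1 146.7] [298.2 147. ] [41.7  9.8] 71.56504821777344 [[286.8999938964844, 128.6999969482422], [296.20001220703125, 125.5999984741211], [309.3999938964844, 165.1999969482422], [300.1000061035156, 168.3000030517578]]
red 54 [307.2 171.6] [306.9 171.7] [5.7 9.5] 71.56504821777344 [[301.5, 170.5], [310.5, 167.5], [312.29998779296875, 172.89999389648438], [303.29998779296875, 175.89999389648438]]
blue 371 [238.9 135.2] [238.9 135.2] [ 9.  41.4] 17.81888771057129 [[228.1999969482422, 153.5], [240.89999389648438, 114.0], [249.5, 116.80000305175781], [236.8000030517578, 156.3000030517578]]
blue 48 [230.9 160.6] [230.8 160.6] [8.9 5.1] 18.43494987487793 [[225.8000030517578, 161.60000610351562], [227.39999389648438, 156.8000030517578], [235.8000030517578, 159.60000610351562], [234.1999969482422, 164.39999389648438]]
green 400 [192.8 147.5] [192.7 147.7] [10.  40.8] 7.125016689300537 [[185.1999969482422, 167.3000030517578], [190.3000030517578, 126.80000305175781], [200.1999969482422, 128.0], [195.1999969482422, 168.5]]
green 47 [189.5 173.5] [189.5 173.5] [5. 9.] 90.0 [[185.0, 171.0], [194.0, 171.0], [194.0, 176.0], [185.0, 176.0]]
```

View pics/w1c.png

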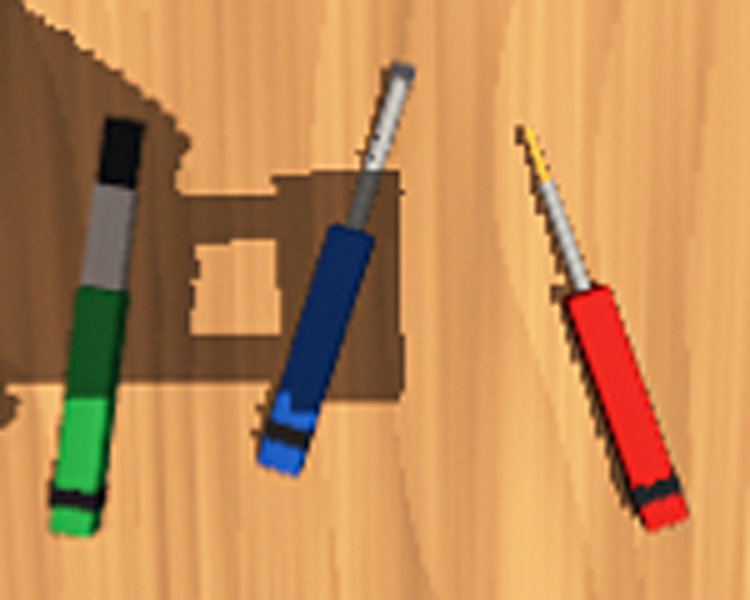

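```bash
cat > meas.py <<'E'
from h import *
def tools(c,im,box,names=('red','blue','green'),zt=0.018,tips=None):
    x0,y0,x1,y1=box;out={}
    for n,a,b in(('red',172,6),('blue',105,125),('green',55,85)):
        if n not in names: continue
        m=np.zeros(im.shape[:2],np.uint8);m[y0:y1,x0:x1]=hue(im,a,b,120,30)[y0:y1,x0:x1]
        bl=[q for q in blobs(m,30)][:2]
        p=np.vstack([q[3] for q in bl]);mr=cv2.minAreaRect(p);B=cv2.boxPoints(mr)
        # ends = midpoints of short sides
        e=[np.linalg.norm(B[i]-B[(i+1)%4]) for i in range(4)];i=int(np.argmin(e[:2]))
        E=np.array([(B[i]+B[i+1])/2,(B[i+2]+B[(i+3)%4])/2]);E+= 0.5*0
        X=cast(c,E,zt)
        out[n]=(E,X)
    return out
E
python3 - <<'E'
from meas import *
import os
c=cams.get_calibration('wrist');im=cv2.imread('pics/w1.png')
tips={'red':(175+523/5,70+130/5),'blue':(175+402/5,70+70/5),'green':(175+124/5,70+120/5)}
for n,(E,X) in tools(c,im,(180,90,320,182)).items():
    tp=cast(c,[tips[n]],0.009)[0]
    i=np.argmax(np.linalg.norm(X-tp,axis=1)); tail=X[i];hd=X[1-i]
    d=tp-tail;o=X.mean(0)
    print(n,'len',np.linalg.norm(X[0,:2]-X[1,:2]).round(4),'mid',o.round(4),'tip',tp.round(4),'tip-tail',np.linalg.norm(d[:2]).round(4),'yaw',np.arctan2(d[1],d[0]).round(3),np.arctan2(*(hd-tail)[[1,0]]).round(3))
    # origin from tip
    u=d[:2]/np.linalg.norm(d[:2]);print('  o from tip',(tp[:2]-.088*u).round(4),'from tail',(tail[:2]+.038*u).round(4))
# cross with scene/top
for k,im0 in (('top','top0'),('scene','scene0')):
    cc=cams.get_calibration(k);im=cv2.imread(f'pics/{im0}.png')
    box=(290,155,335,225) if k=='top' else (180,220,245,290)
    for n,(a,b) in {'red':(172,6),'blue':(105,125),'green':(55,85)}.items():
        m=np.zeros(im.shape[:2],np.uint8);m[box[1]:box[3],box[0]:box[2]]=hue(im,a,b,90,30)[box[1]:box[3],box[0]:box[2]]
        p=np.vstack([q[3] for q in blobs(m,6)]);mr=cv2.minAreaRect(p)
        print(k,n,len(p),cast(cc,[mr[0]],0.013)[0].round(4))
E
```

```text
red len 0.076 mid [ 0.6182 -0.2856  0.018 ] tip [ 0.5885 -0.2043  0.009 ] tip-tail 0.1245 yaw 1.919 1.915
  o from tip [ 0.6186 -0.287 ] from tail [ 0.618  -0.2856]
blue len 0.0744 mid [ 0.5251 -0.267   0.018 ] tip [ 0.553  -0.1867  0.009 ] tip-tail 0.1223 yaw 1.236 1.235
  o from tip [ 0.5241 -0.2698] from tail [ 0.5253 -0.2663]
green len 0.0746 mid [ 0.4562 -0.2848  0.018 ] tip [ 0.4704 -0.1996  0.009 ] tip-tail 0.1237 yaw 1.402 1.391
  o from tip [ 0.4556 -0.2864] from tail [ 0.456  -0.2841]
top red 93 [ 0.6179 -0.285   0.013 ]
top blue 67 [ 0.5235 -0.2671  0.013 ]
top green 52 [ 0.4544 -0.2804  0.013 ]
scene red 156 [ 0.6133 -0.3303  0.013 ]
scene blue 140 [ 0.5259 -0.2686  0.013 ]
scene green 124 [ 0.4565 -0.2865  0.013 ]
```

Wrist and top agree to about 2 mm, and tip-to-tail is 122–125 mm against 126 expected. The scene reading for red picked up something else, so I'll ignore it. Next I'll look at the tray.

>>> {"op": "play_rows", "data": {"steps": [[1, 0.04, 0, 0.005, 0], [1, 0.04, 0, 0.005, 0], [1, 0.04, 0, 0.005, 0], [1, 0.04, 0, 0.005, 0], [1, 0, 0, 0, 0], [1, 0, 0, 0, 0]]}}

```text
t: 2.75
position: [0.5554, -0.1349, 0.2821]
ee_rot: [-2.234, -2.208, 0.001]
contact_force: [-0.2, 0.1, -0.6]
grip_width: 0.0942
```

```bash
python3 - <<'E'
from h import *
import pickle
s=monitor.state();print(s['t'],s['position'],s['ee_rot'])
c,im=shot('wrist','w2');pickle.dump(c,open('w2.pkl','wb'))
crop(im,150,0,400,200,3.2,'w2c')
E
```

```text
2.75 [ 0.55537921 -0.13488696  0.28205639] [-2.23416745e+00 -2.20794867e+00  7.24816403e-04]
```

View pics/w2.png

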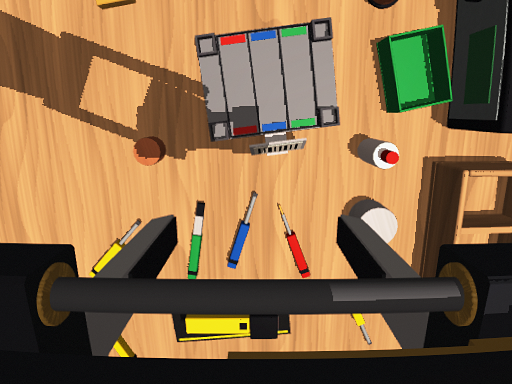

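View pics/w2c.png

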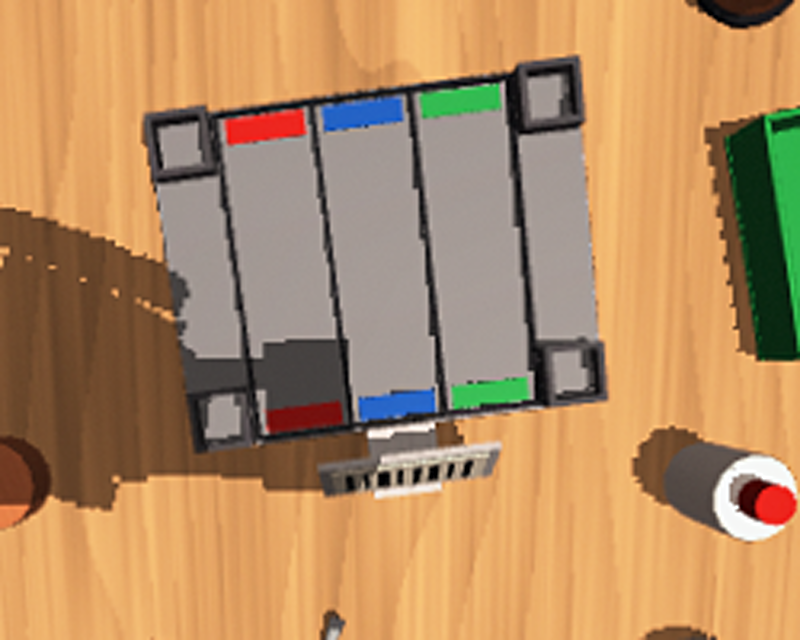

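```bash
python3 - <<'E'
from h import *
import pickle
c=pickle.load(open('w2.pkl','rb'));im=cv2.imread('pics/w2.png')
P={}
for n,a,b,x in(('red',172,6,-.042),('blue',105,125,0),('green',55,85,.042)):
    m=hue(im,a,b,110,30);m[:, :205]=0;m[:,345:]=0;m[140:]=0
    q=[o for o in blobs(m,40)][:2]; q.sort(key=lambda o:o[1][1])
    for o in q: 
        X=cast(c,[o[2][0]],.012)[0]; print(n,o[0],o[1].round(1),X.round(4), np.round(o[2][1],1)); P.setdefault(n,[]).append(X[:2])
mid={n:(P[n][0]+P[n][1])/2 for n in P}
dy=[P[n][0]-P[n][1] for n in P];print('patch sep',[np.linalg.norm(d).round(4) for d in dy],'yaw y',[np.round(np.arctan2(d[1],d[0])-np.pi/2,4) for d in dy])
d=mid['green']-mid['red'];print('lane sep',np.linalg.norm(d),'yaw x',np.arctan2(d[1],d[0]),'centre',sum(mid.values())/3,mid)
Q=np.array([[[146,113],[208,107],[216,175],[157,181]],[[515,66],[578,57],[584,120],[525,130]],[[536,346],[602,339],[606,398],[548,405]],[[188,393],[248,385],[257,440],[196,450]]],float)/3.2+[150,0]
S=np.array([cast(c,q,.028).mean(0) for q in Q]);print(S.round(4),'c',S.mean(0).round(4))
print(np.linalg.norm(S[0]-S[1]),np.linalg.norm(S[3]-S[2]),np.linalg.norm(S[0]-S[3]),np.linalg.norm(S[1]-S[2]))
for i,j in((0,1),(3,2)): print(np.arctan2(*(S[j]-S[i])[[1,0]]))
for i,j in((3,0),(2,1)): print(np.arctan2(*(S[j]-S[i])[[1,0]])-np.pi/2)
E
```

```text
red 212 [232.5  39.1] [0.5242 0.0333 0.012 ] [ 8.5 24.9]
red 181 [244.6 129.9] [ 0.5386 -0.0906  0.012 ] [ 7.5 23.7]
blue 206 [262.8  35. ] [0.566  0.0383 0.012 ] [ 8.3 24.9]
blue 175 [273.6 126. ] [ 0.5805 -0.0856  0.012 ] [ 7.4 23.9]
green 183 [293.3  31.2] [0.6077 0.0431 0.012 ] [ 8.3 24.3]
green 167 [302.8 122.3] [ 0.6224 -0.0804  0.012 ] [ 7.5 23.3]
patch sep [np.float64(0.1248), np.float64(0.1247), np.float64(0.1244)] yaw y [np.float64(0.1152), np.float64(0.1167), np.float64(0.1188)]
lane sep 0.08424950222817292 yaw x 0.11842206660321604 centre [ 0.57323645 -0.02364827] {'red': array([ 0.53140416, -0.02862472]), 'blue': array([ 0.57324159, -0.02364907]), 'green': array([ 0.61506361, -0.01867102])}
[[ 0.4909  0.0231  0.028 ]
 [ 0.6441  0.0417  0.028 ]
 [ 0.6566 -0.0722  0.028 ]
 [ 0.5042 -0.0899  0.028 ]] c [ 0.5739 -0.0244  0.028 ]
0.15425623432627847 0.1534325808329257 0.11379169835823022 0.11455937750930253
0.12079416729092374
0.11583367541764714
0.1163870864900769
0.10921014421637998
```

```bash
cat > plan.py <<'E'
from h import *
import sys
def yaw(s): 
    X=Ro.from_rotvec(s['ee_rot']).as_matrix()[:,0];return np.arctan2(X[1],X[0])
def plan(x,y,z,yw=None,s=None):
    s=s or monitor.state();p=s['position'];y0=yaw(s)
    d=np.array([x,y,z])-p;R=np.array([[np.cos(y0),np.sin(y0)],[-np.sin(y0),np.cos(y0)]])
    a,b=R@d[:2]
    t=0 if yw is None else -((yw-y0+np.pi)%(2*np.pi)-np.pi)
    print('t %.2f pos %s yaw %.4f w %.4f F %s | j6 %.2f'%(s['t'],p.round(4),y0,s['grip_width'],s['contact_force'].round(1),s['joints'][5]))
    print('tool shift x %.4f y %.4f z %.4f turn %.4f  | dist %.3f'%(a,-b,-d[2],t,np.linalg.norm(d)))
if __name__=='__main__':
    a=[float(v) for v in sys.argv[1:]];plan(*a)
E
python3 plan.py 0.6183 -0.286 0.07 1.917
```

```text
t 2.80 pos [ 0.5556 -0.1365  0.2823] yaw 1.5574 w 0.0942 F [-0.1 -0.9  0.6] | j6 -0.38
tool shift x -0.1487 y 0.0647 z 0.2123 turn -0.3596  | dist 0.267
```

>>> {"op": "play_rows", "data": {"steps": [[0.5, -0.0212, 0.0092, 0.0303, 0], [0.5, -0.0212, 0.0092, 0.0303, 0], [0.5, -0.0212, 0.0092, 0.0303, 0], [0.5, -0.0212, 0.0092, 0.0303, 0], [0.5, -0.0212, 0.0092, 0.0303, 0], [0.5, -0.0212, 0.0092, 0.0303, 0], [0.5, -0.0215, 0.0095, 0.0303, 0], [0.5, 0, 0, 0, -0.12]]}}

```text
t: 3.47
position: [0.6133, -0.2901, 0.0596]
ee_rot: [-2.097, -2.322, 0.006]
contact_force: [-2.2, 0.7, -1.1]
grip_width: 0.0476
```

>>> {"op": "play_rows", "data": {"steps": [[0.5, 0, 0, 0, -0.12], [0.5, 0, 0, 0, -0.12], [0.5, 0, 0, 0, 0]]}}

```text
t: 3.72
position: [0.6177, -0.289, 0.0692]
ee_rot: [-1.807, -2.569, 0.001]
contact_force: [0.0, 0.1, 0.2]
grip_width: 0.0471
```

```bash
python3 plan.py 0.6183 -0.286 0.016 1.917;python3 - <<'E'
from h import *
c,im=shot('wrist','w3')
E
```

```text
t 3.72 pos [ 0.6177 -0.289   0.0692] yaw 1.9155 w 0.0471 F [0.  0.1 0.2] | j6 -0.91
tool shift x 0.0026 y 0.0016 z 0.0532 turn -0.0015  | dist 0.053
```

View pics/w3.png

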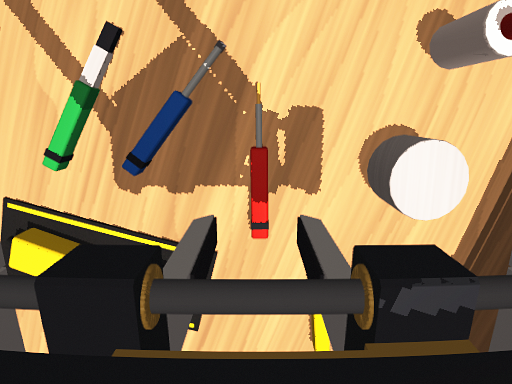

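The jaws straddle the red handle at (260,190) and line up with it. Descending and closing.

>>> {"op": "play_rows", "data": {"steps": [[0.5, 0.0015, 0.001, 0.02, 0], [0.5, 0.0015, 0.001, 0.018, 0], [0.5, 0, 0, 0.015, 0], [0.5, 0, 0, 0, 0], [0, 0, 0, 0, 0], [0, 0, 0, 0, 0], [0, 0, 0, 0, 0], [0, 0, 0, 0, 0]]}}

```text
t: 4.43
position: [0.6203, -0.2837, 0.0188]
ee_rot: [1.804, 2.569, 0.0]
contact_force: [0.5, -0.8, 0.7]
grip_width: 0.0238
```

>>> {"op": "play_rows", "data": {"steps": [[0, 0, 0, 0, 0], [0, 0, 0, -0.03, 0], [0, 0, 0, -0.03, 0], [0, 0, 0, 0, 0]]}}

```text
t: 4.77
position: [0.624, -0.2858, 0.0852]
ee_rot: [1.797, 2.561, 0.001]
contact_force: [1.4, -1.1, 1.1]
grip_width: 0.0005
```

```bash
python3 plan.py 0.5341 -0.0504 0.07 1.688
```

```text
t 4.77 pos [ 0.624  -0.2858  0.0852] yaw 1.9178 w 0.0005 F [ 1.4 -1.1  1.1] | j6 -0.90
tool shift x 0.2519 y -0.0045 z 0.0152 turn 0.2298  | dist 0.252
```

The fingers hadn't finished closing when I lifted, and width 0 means the grasp missed. I'll look.

>>> {"op": "play_rows", "data": {"steps": [[0.5, 0, 0, 0, 0], [0.5, 0, 0, 0, 0], [0.5, 0, 0, 0, 0], [0.5, 0, 0, 0, 0], [0.5, 0, 0, 0, 0], [0.5, 0, 0, 0, 0]]}}

```text
t: 5.27
position: [0.6185, -0.2826, 0.076]
ee_rot: [-1.803, -2.57, 0.0]
contact_force: [-0.3, -0.7, -0.1]
grip_width: 0.0369
```

```bash
python3 plan.py 0.6183 -0.286 0.014 1.917;python3 - <<'E'
from meas import *
import pickle
c,im=shot('wrist','w4');pickle.dump(c,open('w4.pkl','wb'))
for n,(E,X) in tools(c,im,(210,60,330,300),('red',)).items(): print(E,X,X.mean(0))
E
```

```text
t 5.27 pos [ 0.6185 -0.2826  0.076 ] yaw 1.9178 w 0.0369 F [-0.3 -0.7 -0.1] | j6 -0.90
tool shift x -0.0031 y -0.0014 z 0.0620 turn 0.0008  | dist 0.062
[[255. 152.]
 [255. 241.]] [[ 0.60505629 -0.24859219  0.018     ]
 [ 0.63101393 -0.32060566  0.018     ]] [ 0.61803511 -0.28459893  0.018     ]
```

View pics/w4.png

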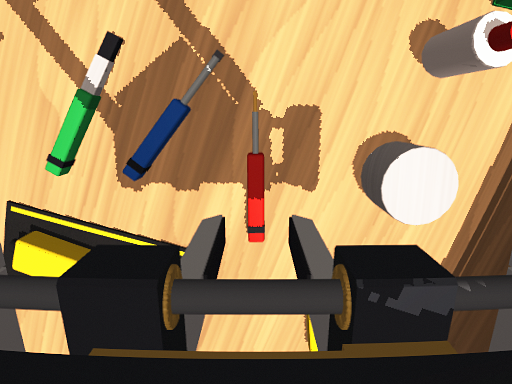

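The probe hasn't moved, still at (0.618,-0.285). The fingers travel about 6 mm per row, so I'll allow more rows to close.

>>> {"op": "play_rows", "data": {"steps": [[0.4, -0.002, -0.0006, 0.022, 0], [0.4, -0.001, -0.0006, 0.022, 0], [0.4, 0, 0, 0.016, 0], [0.4, 0, 0, 0, 0], [0, 0, 0, 0, 0], [0, 0, 0, 0, 0], [0, 0, 0, 0, 0], [0, 0, 0, 0, 0]]}}

```text
t: 5.98
position: [0.6204, -0.287, 0.0191]
ee_rot: [1.803, 2.569, 0.0]
contact_force: [0.7, -0.1, -0.1]
grip_width: 0.0141
```

>>> {"op": "play_rows", "data": {"steps": [[0, 0, 0, 0, 0], [0, 0, 0, 0, 0], [0, 0, 0, 0, 0], [0, 0, 0, 0, 0]]}}

```text
t: 6.32
position: [0.6192, -0.2863, 0.0175]
ee_rot: [1.804, 2.571, 0.0]
contact_force: [0.2, 0.2, -0.4]
grip_width: 0.0005
```

```bash
python3 plan.py 0.6183 -0.286 0.014 1.917;python3 - <<'E'
from meas import *
c,im=shot('wrist','w5'); shot('scene','s5'); t=cv2.imread('pics/s5.png'); crop(t,160,210,310,320,5,'s5c')
E
```

```text
t 6.32 pos [ 0.6192 -0.2863  0.0175] yaw 1.9179 w 0.0005 F [ 0.2  0.2 -0.4] | j6 -0.91
tool shift x 0.0006 y -0.0007 z 0.0035 turn 0.0009  | dist 0.004
```

View pics/w5.png

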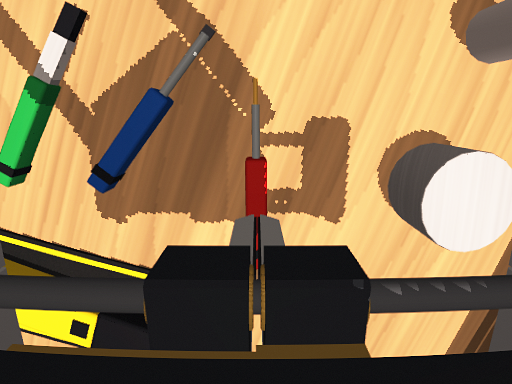

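View pics/s5c.png

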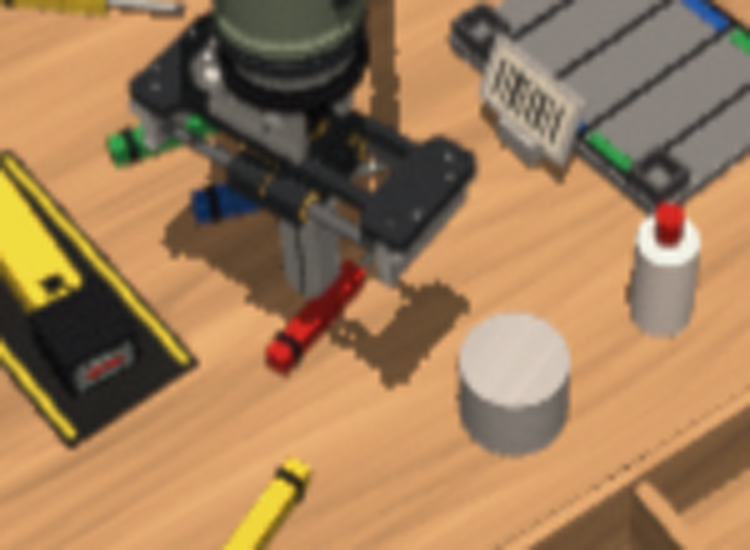

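The fingers closed on top of the handle instead of around it. I'll open, go lower and watch the force.

>>> {"op": "play_rows", "data": {"steps": [[0.4, 0, 0, -0.006, 0], [0.4, 0, 0, 0, 0], [0.4, 0, 0, 0, 0], [0.4, 0, 0, 0, 0], [0.4, 0, 0, 0, 0], [0.4, 0, 0, 0, 0], [0.4, 0, 0, 0.006, 0], [0.4, 0, 0, 0.006, 0]]}}

```text
t: 7.08
position: [0.6195, -0.2865, 0.0112]
ee_rot: [1.804, 2.571, 0.0]
contact_force: [-0.4, -0.7, -0.7]
grip_width: 0.0378
```

>>> {"op": "play_rows", "data": {"steps": [[0.4, 0, 0, 0.001, 0], [0.4, 0, 0, 0.001, 0], [0.4, 0, 0, 0, 0]]}}

```text
t: 7.33
position: [0.6187, -0.286, 0.0084]
ee_rot: [-1.804, -2.571, 0.0]
contact_force: [-0.9, 0.1, 0.2]
grip_width: 0.0377
```

```bash
python3 plan.py 0.6183 -0.286 0.01 1.917;python3 - <<'E'
from meas import *
c,im=shot('wrist','w6'); shot('scene','s6'); t=cv2.imread('pics/s6.png'); crop(t,160,210,310,320,5,'s6c')
E
```

```text
t 7.33 pos [ 0.6187 -0.286   0.0084] yaw 1.9178 w 0.0377 F [-0.9  0.1  0.2] | j6 -0.91
tool shift x 0.0001 y -0.0003 z -0.0016 turn 0.0008  | dist 0.002
```

View pics/s6c.png

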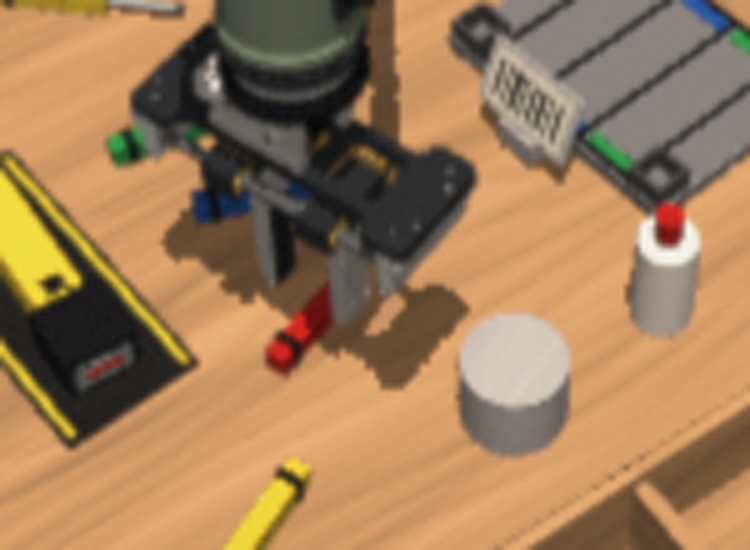

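View pics/w6.png

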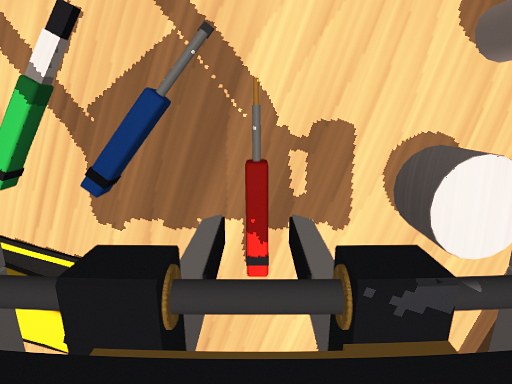

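>>> {"op": "play_rows", "data": {"steps": [[0, 0, 0, 0, 0], [0, 0, 0, 0, 0], [0, 0, 0, 0, 0], [0, 0, 0, 0, 0], [0, 0, 0, 0, 0], [0, 0, 0, 0, 0], [0, 0, 0, 0, 0], [0, 0, 0, 0, 0]]}}

```text
t: 8.1
position: [0.6191, -0.2862, 0.0093]
ee_rot: [1.805, 2.572, 0.0]
contact_force: [0.6, -0.0, 0.4]
grip_width: 0.0004
```

```bash
python3 - <<'E'
from meas import *
c,im=shot('wrist','w7'); shot('scene','s7'); t=cv2.imread('pics/s7.png'); crop(t,190,240,270,300,9,'s7c')
s=monitor.state();p=s['position'];R=Ro.from_rotvec(s['ee_rot']).as_matrix()
cs=cams.get_calibration('scene')
for k in(-.011,0,.008): print(k,(p+R[:,2]*k).round(4),proj(cs,p+R[:,2]*k).round(1),proj(c,p+R[:,2]*k).round(1))
E
```

```text
-0.011 [ 0.6191 -0.2862  0.0202] [[222.6 270.9]] [[256.2 223.1]]
0 [ 0.6191 -0.2862  0.0092] [[222.8 273.2]] [[256.2 217.6]]
0.008 [ 0.6191 -0.2862  0.0012] [[223.  274.8]] [[256.2 214. ]]
```

View pics/s7c.png

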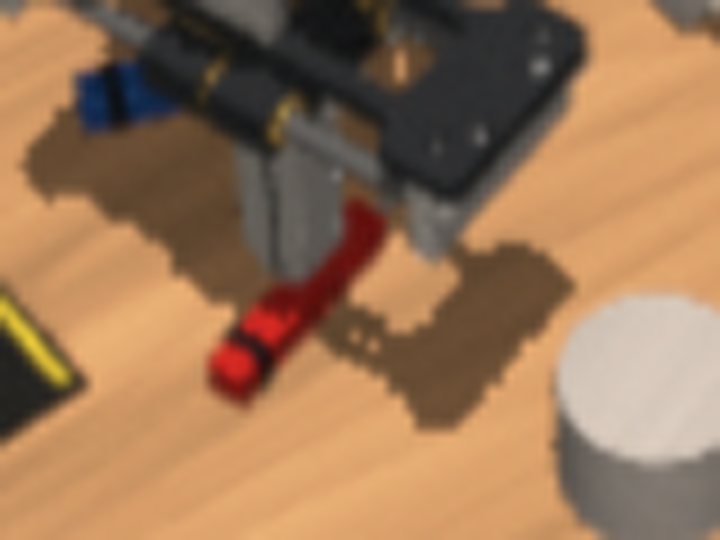

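View pics/w7.png

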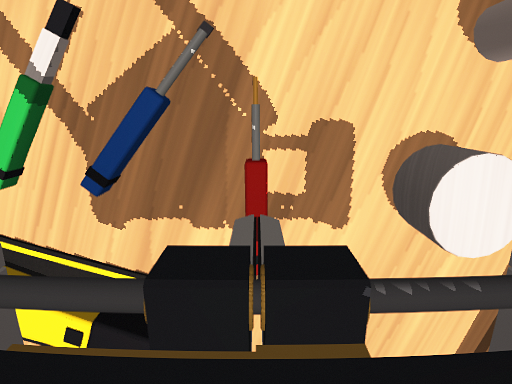

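```bash
python3 - <<'E'
from meas import *
c=cams.get_calibration('wrist');cs=cams.get_calibration('scene')
s=monitor.state();p=s['position'];R=Ro.from_rotvec(s['ee_rot']).as_matrix()
print(s['joints'], (R.T@(-c['R'].T@c['t']-p)).round(4))
for k in np.arange(-.04,.012,.008): print(round(k,3),[ (proj(c,p+R@[a,b,k])[0].round(0).tolist()) for a in(.008,) for b in(-.0125,.0125)],'scene',[(proj(cs,p+R@[a,b,k])[0].round(1).tolist()) for a in(-.008,.008) for b in(-.0125,.0125)])
crop(cv2.imread('pics/w7.png'),200,190,312,330,4,'w7c')
E
```

```text
[-5.59781862e-01  5.96505453e-01  1.38313980e+00 -1.34926290e-05
  1.16200940e+00 -9.06780631e-01] [ 6.65e-02  1.00e-04 -2.03e-01]
-0.04 [[233.0, 227.0], [280.0, 227.0]] scene [[216.7, 264.5], [223.9, 268.8], [220.3, 260.6], [227.5, 264.8]]
-0.032 [[234.0, 222.0], [279.0, 222.0]] scene [[216.9, 266.2], [224.0, 270.5], [220.4, 262.3], [227.6, 266.6]]
-0.024 [[235.0, 217.0], [278.0, 217.0]] scene [[217.0, 267.9], [224.2, 272.2], [220.6, 264.1], [227.7, 268.3]]
-0.016 [[236.0, 213.0], [277.0, 213.0]] scene [[217.2, 269.7], [224.3, 273.9], [220.8, 265.8], [227.9, 270.0]]
-0.008 [[236.0, 209.0], [276.0, 209.0]] scene [[217.4, 271.3], [224.5, 275.6], [220.9, 267.5], [228.0, 271.7]]
0.0 [[237.0, 206.0], [275.0, 206.0]] scene [[217.5, 273.0], [224.6, 277.3], [221.1, 269.1], [228.1, 273.4]]
0.008 [[238.0, 203.0], [275.0, 203.0]] scene [[217.7, 274.7], [224.7, 278.9], [221.2, 270.8], [228.2, 275.0]]
```

View pics/w7c.png

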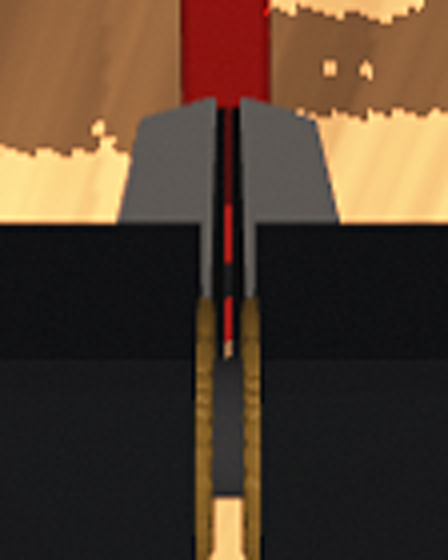

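Both views put the fingertips about 20–25 mm higher than the stated geometry implies, and the closed width agrees. I'll open and descend in small steps, watching the force.

>>> {"op": "play_rows", "data": {"steps": [[0.4, 0, 0, 0, 0], [0.4, 0, 0, 0, 0], [0.4, 0, 0, 0, 0], [0.4, 0, 0, 0, 0], [0.4, 0, 0, 0, 0], [0.4, 0, 0, 0, 0], [0.4, 0, 0, 0.003, 0], [0.4, 0, 0, 0.002, 0]]}}

```text
t: 8.87
position: [0.6191, -0.2862, 0.0041]
ee_rot: [1.805, 2.572, -0.0]
contact_force: [-0.3, 0.4, -0.6]
grip_width: 0.0381
```

>>> {"op": "play_rows", "data": {"steps": [[0.4, 0, 0, 0.002, 0], [0.4, 0, 0, 0.002, 0], [0.4, 0, 0, 0, 0]]}}

```text
t: 9.12
position: [0.6186, -0.2859, -0.0006]
ee_rot: [-1.804, -2.571, 0.0]
contact_force: [0.4, 0.2, 0.5]
grip_width: 0.0378
```

>>> {"op": "play_rows", "data": {"steps": [[0.4, 0, 0, 0.002, 0], [0.4, 0, 0, 0.002, 0], [0.4, 0, 0, 0, 0]]}}

```text
t: 9.37
position: [0.6188, -0.286, -0.0043]
ee_rot: [-1.804, -2.571, 0.0]
contact_force: [-0.6, -0.2, 0.0]
grip_width: 0.0378
```

The TCP reads below the bench with no contact, which confirms the offset.

>>> {"op": "play_rows", "data": {"steps": [[0.4, 0, 0, 0.002, 0], [0.4, 0, 0, 0.002, 0], [0.4, 0, 0, 0, 0]]}}

```text
t: 9.62
position: [0.6188, -0.2861, -0.0083]
ee_rot: [-1.804, -2.571, 0.0]
contact_force: [-0.7, 0.4, 0.5]
grip_width: 0.0377
```

>>> {"op": "play_rows", "data": {"steps": [[0.4, 0, 0, 0.002, 0], [0.4, 0, 0, 0.002, 0], [0.4, 0, 0, 0, 0]]}}

```text
t: 9.87
position: [0.6188, -0.286, -0.0123]
ee_rot: [-1.804, -2.571, 0.0]
contact_force: [-0.6, 0.6, -0.0]
grip_width: 0.0376
```

```bash
python3 - <<'E'
from meas import *
c,im=shot('wrist','w8'); shot('scene','s8'); t=cv2.imread('pics/s8.png'); crop(t,190,240,270,300,9,'s8c')
E
```

```text
(no output)
```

View pics/s8c.png

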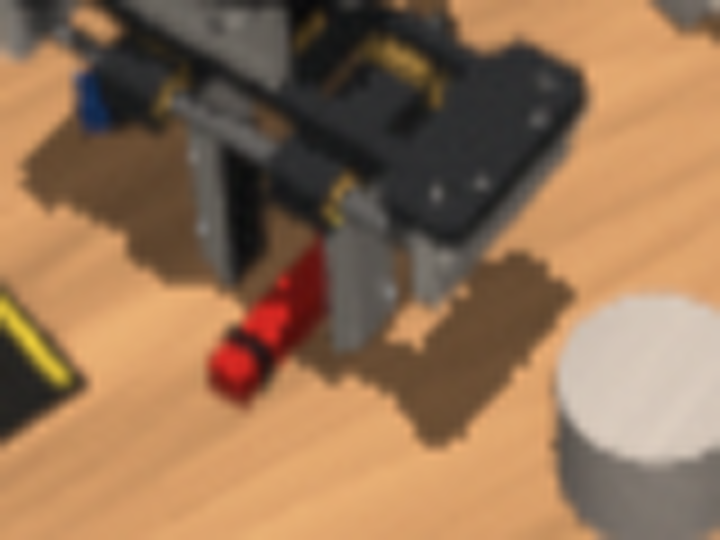

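>>> {"op": "play_rows", "data": {"steps": [[0, 0, 0, 0, 0], [0, 0, 0, 0, 0], [0, 0, 0, 0, 0], [0, 0, 0, 0, 0], [0, 0, 0, 0, 0], [0, 0, 0, 0, 0], [0, 0, 0, 0, 0]]}}

```text
t: 10.55
position: [0.6192, -0.2863, -0.0116]
ee_rot: [1.805, 2.571, 0.0]
contact_force: [-0.6, 0.3, 1.0]
grip_width: 0.0132
```

Gripped at 13 mm width. Lifting and carrying to lane 1.

>>> {"op": "play_rows", "data": {"steps": [[0, 0, 0, -0.02, 0], [0, 0, 0, -0.03, 0], [0, 0, 0, -0.02, 0], [0, 0, 0, 0, 0]]}}

```text
t: 10.88
position: [0.6229, -0.2885, 0.0641]
ee_rot: [1.799, 2.563, 0.001]
contact_force: [0.9, 0.1, 0.5]
grip_width: 0.0136
```

```bash
python3 plan.py 0.5343 -0.0512 0.058 1.688
```

```text
t 10.88 pos [ 0.6229 -0.2885  0.0641] yaw 1.9178 w 0.0136 F [0.9 0.1 0.5] | j6 -0.91
tool shift x 0.2533 y -0.0026 z 0.0061 turn 0.2298  | dist 0.253
```

>>> {"op": "play_rows", "data": {"steps": [[0, 0, 0, -0.03, 0], [0, 0.0357, 0, 0, 0], [0, 0.0357, 0, 0, 0], [0, 0.0357, 0, 0, 0], [0, 0.0357, 0, 0, 0], [0, 0.0357, 0, 0, 0], [0, 0.0357, 0, 0, 0], [0, 0.0357, 0, 0, 0]]}}

```text
t: 11.55
position: [0.5322, -0.0495, 0.0867]
ee_rot: [-1.804, -2.569, 0.001]
contact_force: [0.8, 0.7, -0.3]
grip_width: 0.0131
```

>>> {"op": "play_rows", "data": {"steps": [[0, 0, 0, 0, 0.115], [0, 0, 0, 0, 0.115], [0, 0, 0, 0.03, 0], [0, 0, 0, 0.01, 0], [0, 0, 0, 0, 0], [0, 0, 0, 0, 0]]}}

```text
t: 12.05
position: [0.5324, -0.0509, 0.0466]
ee_rot: [-2.085, -2.345, 0.003]
contact_force: [0.8, -0.2, -0.1]
grip_width: 0.0135
```

```bash
python3 plan.py 0.5343 -0.0512 0.0015 1.688; python3 - <<'E'
from meas import *
c,im=shot('wrist','w9')
E
```

```text
t 12.05 pos [ 0.5324 -0.0509  0.0466] yaw 1.6879 w 0.0135 F [ 0.8 -0.2 -0.1] | j6 -0.37
tool shift x -0.0005 y 0.0018 z 0.0451 turn -0.0001  | dist 0.045
```

View pics/w9.png

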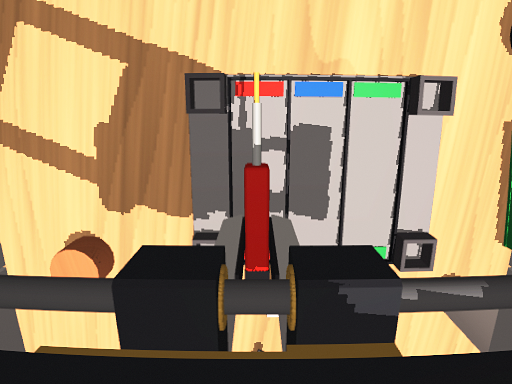

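The probe is over the red lane with its tip at (257,75) pointing away from the label. Lowering slowly.

>>> {"op": "play_rows", "data": {"steps": [[0, 0, 0.001, 0.02, 0], [0, 0, 0.0008, 0.015, 0], [0, 0, 0, 0.005, 0], [0, 0, 0, 0.002, 0], [0, 0, 0, 0.001, 0], [0, 0, 0, 0, 0]]}}

```text
t: 12.6
position: [0.5368, -0.0513, 0.0062]
ee_rot: [2.087, 2.346, 0.001]
contact_force: [-1.1, -0.1, -0.8]
grip_width: 0.0138
```

>>> {"op": "play_rows", "data": {"steps": [[0, -0.0003, -0.001, 0.002, 0], [0, 0, 0, 0.001, 0], [0, 0, 0, 0, 0]]}}

```text
t: 12.85
position: [0.5351, -0.0515, 0.0026]
ee_rot: [2.087, 2.347, 0.0]
contact_force: [0.2, 1.3, -0.3]
grip_width: 0.0132
```

>>> {"op": "play_rows", "data": {"steps": [[0, 0, 0, 0.001, 0], [0, 0, 0, 0, 0], [0, 0, 0, 0, 0]]}}

```text
t: 13.1
position: [0.535, -0.0515, 0.0013]
ee_rot: [2.088, 2.347, 0.0]
contact_force: [-0.6, 0.4, -0.5]
grip_width: 0.0134
```

>>> {"op": "play_rows", "data": {"steps": [[0.3, 0, 0, 0, 0], [0.3, 0, 0, 0, 0], [0.3, 0, 0, 0, 0], [0.3, 0, 0, 0, 0], [0.4, 0, 0, -0.03, 0], [0.4, 0, 0, -0.04, 0], [0.4, 0, 0, -0.03, 0], [0.4, 0, 0, 0, 0]]}}

```text
t: 13.77
position: [0.5408, -0.0528, 0.1087]
ee_rot: [2.079, 2.338, 0.01]
contact_force: [0.8, -0.2, 0.6]
grip_width: 0.0379
```

```bash
python3 plan.py 0.525 -0.2675 0.05 1.236; python3 - <<'E'
from meas import *
c,im=shot('wrist','w10')
E
```

```text
t 13.77 pos [ 0.5408 -0.0528  0.1087] yaw 1.6879 w 0.0379 F [ 0.8 -0.2  0.6] | j6 -0.37
tool shift x -0.2114 y -0.0408 z 0.0587 turn 0.4519  | dist 0.223
```

View pics/w10.png

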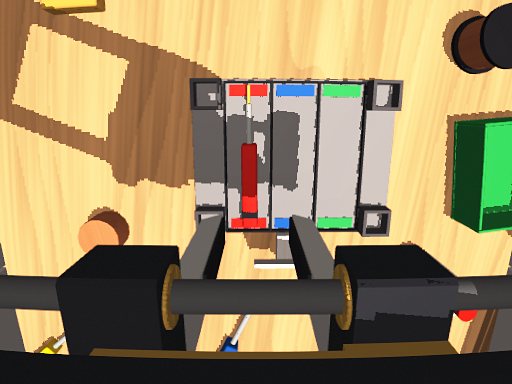

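The probe lies in lane 1 (handle at (249,180), tip towards the far red patch). Next is the blue driver.

>>> {"op": "play_rows", "data": {"steps": [[0.4, -0.0356, -0.0059, 0, 0], [0.4, -0.0356, -0.0059, 0, 0], [0.4, -0.0356, -0.0059, 0, 0], [0.4, -0.0356, -0.0059, 0, 0], [0.4, -0.0356, -0.0059, 0, 0], [0.4, -0.0353, -0.0057, 0, 0], [0.4, 0, 0, 0.025, 0.113], [0.4, 0, 0, 0.025, 0.113]]}}

```text
t: 14.48
position: [0.5253, -0.2706, 0.0509]
ee_rot: [2.347, 2.084, 0.001]
contact_force: [0.3, 0.7, -0.0]
grip_width: 0.0377
```

>>> {"op": "play_rows", "data": {"steps": [[0.4, 0, 0, 0, 0.113], [0.4, 0, 0, 0, 0.113], [0.4, 0, 0, 0, 0], [0.4, 0, 0, 0, 0]]}}

```text
t: 14.82
position: [0.5239, -0.2668, 0.0498]
ee_rot: [-2.556, -1.822, 0.001]
contact_force: [0.4, -0.5, 0.0]
grip_width: 0.0374
```

```bash
python3 plan.py 0.525 -0.2675 -0.012 1.236; python3 - <<'E'
from meas import *
c,im=shot('wrist','w11')
for n,(E,X) in tools(c,im,(210,60,300,275),('blue',)).items(): print(E,X,X.mean(0))
E
```

```text
t 14.82 pos [ 0.5239 -0.2668  0.0498] yaw 1.2386 w 0.0374 F [ 0.4 -0.5  0. ] | j6 -0.29
tool shift x -0.0003 y 0.0012 z 0.0618 turn 0.0026  | dist 0.062
[[257.5 154. ]
 [257.5 251. ]] [[ 0.53684347 -0.23092512  0.018     ]
 [ 0.51218954 -0.30256955  0.018     ]] [ 0.52451651 -0.26674733  0.018     ]
```

View pics/w11.png

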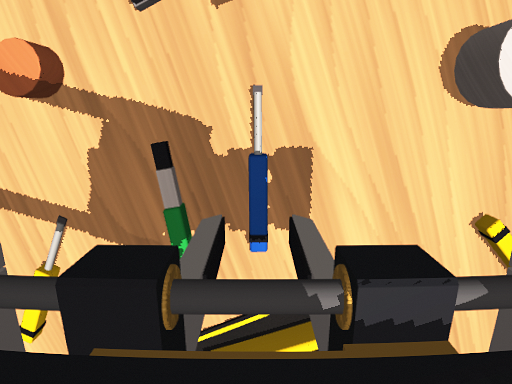

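The driver is centred between the jaws. Descending, closing and lifting.

>>> {"op": "play_rows", "data": {"steps": [[0.4, 0, 0.0004, 0.025, 0], [0.4, 0, 0, 0.02, 0], [0.4, 0, 0, 0.011, 0], [0.4, 0, 0, 0.005, 0], [0, 0, 0, 0, 0], [0, 0, 0, 0, 0], [0, 0, 0, 0, 0], [0, 0, 0, 0, 0]]}}

```text
t: 15.53
position: [0.5262, -0.2682, -0.0084]
ee_rot: [2.559, 1.819, 0.001]
contact_force: [-0.9, 0.5, -0.5]
grip_width: 0.0142
```

>>> {"op": "play_rows", "data": {"steps": [[0, 0, 0, 0, 0], [0, 0, 0, 0, 0], [0, 0, 0, 0, 0]]}}

```text
t: 15.78
position: [0.5262, -0.2682, -0.0085]
ee_rot: [2.559, 1.819, 0.001]
contact_force: [-0.9, 0.5, 5.1]
grip_width: 0.0131
```

```bash
python3 plan.py 0.5758 -0.0455 0.09 1.688
```

```text
t 15.78 pos [ 0.5262 -0.2682 -0.0085] yaw 1.2359 w 0.0131 F [-0.9  0.5  5.1] | j6 -0.28
tool shift x 0.2266 y -0.0263 z -0.0985 turn -0.4521  | dist 0.248
```

>>> {"op": "play_rows", "data": {"steps": [[0, 0, 0, -0.02, 0], [0, 0, 0, -0.04, 0], [0, 0, 0, -0.038, 0], [0, 0.0378, -0.0044, 0, 0], [0, 0.0378, -0.0044, 0, 0], [0, 0.0378, -0.0044, 0, 0], [0, 0.0378, -0.0044, 0, 0], [0, 0.0378, -0.0044, 0, 0]]}}

```text
t: 16.45
position: [0.5664, -0.0801, 0.0881]
ee_rot: [-2.561, -1.819, 0.0]
contact_force: [0.4, -0.7, -0.8]
grip_width: 0.013
```

>>> {"op": "play_rows", "data": {"steps": [[0, 0.0376, -0.0043, 0, 0], [0, 0, 0, 0, -0.113], [0, 0, 0, 0.02, -0.113], [0, 0, 0, 0.02, -0.113], [0, 0, 0, 0, -0.113], [0, 0, 0, 0, 0], [0, 0, 0, 0, 0]]}}

```text
t: 17.03
position: [0.5747, -0.0448, 0.0479]
ee_rot: [-2.091, -2.344, 0.0]
contact_force: [0.9, -0.5, 0.4]
grip_width: 0.0132
```

```bash
python3 plan.py 0.5758 -0.0458 0.0035 1.688; python3 - <<'E'
from meas import *
c,im=shot('wrist','w12')
E
```

```text
t 17.03 pos [ 0.5747 -0.0448  0.0479] yaw 1.6850 w 0.0132 F [ 0.9 -0.5  0.4] | j6 -0.34
tool shift x -0.0011 y 0.0009 z 0.0444 turn -0.0030  | dist 0.044
```

View pics/w12.png

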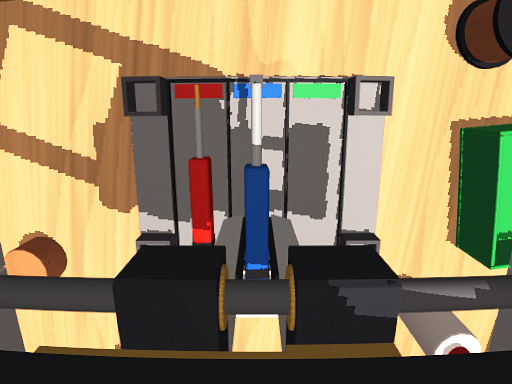

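The driver is over the blue lane, so I'm lowering it.

>>> {"op": "play_rows", "data": {"steps": [[0, -0.001, 0.0007, 0.02, -0.003], [0, 0, 0, 0.015, 0], [0, 0, 0, 0.005, 0], [0, 0, 0, 0.002, 0], [0, 0, 0, 0, 0], [0, 0, 0, 0, 0]]}}

```text
t: 17.58
position: [0.5767, -0.046, 0.0073]
ee_rot: [2.084, 2.349, 0.001]
contact_force: [-0.1, 0.1, 0.0]
grip_width: 0.013
```

>>> {"op": "play_rows", "data": {"steps": [[0, 0, 0, 0.001, 0], [0, 0, 0, 0, 0], [0, 0, 0, 0, 0]]}}

```text
t: 17.83
position: [0.5763, -0.0459, 0.0059]
ee_rot: [2.084, 2.35, 0.001]
contact_force: [-0.3, 0.3, -0.3]
grip_width: 0.0134
```

>>> {"op": "play_rows", "data": {"steps": [[0, 0, 0, 0.001, 0], [0, 0, 0, 0.001, 0], [0, 0, 0, 0, 0], [0, 0, 0, 0, 0]]}}

```text
t: 18.17
position: [0.576, -0.0458, 0.0036]
ee_rot: [2.084, 2.35, 0.0]
contact_force: [-0.5, -0.2, 1.7]
grip_width: 0.0131
```

>>> {"op": "play_rows", "data": {"steps": [[0.3, 0, 0, 0, 0], [0.3, 0, 0, 0, 0], [0.3, 0, 0, 0, 0], [0.3, 0, 0, 0, 0], [0.35, 0, 0, -0.03, 0], [0.4, 0, 0, -0.04, 0], [0.4, 0, 0, -0.03, 0], [0.4, 0, 0, 0, 0]]}}

```text
t: 18.83
position: [0.5815, -0.047, 0.111]
ee_rot: [2.076, 2.341, 0.011]
contact_force: [0.9, -0.4, 1.5]
grip_width: 0.0376
```

```bash
python3 plan.py 0.456 -0.285 0.05 1.395; python3 - <<'E'
from meas import *
c,im=shot('wrist','w13')
E
```

```text
t 18.83 pos [ 0.5815 -0.047   0.111 ] yaw 1.6908 w 0.0376 F [ 0.9 -0.4  1.5] | j6 -0.35
tool shift x -0.2212 y -0.1531 z 0.0610 turn 0.2958  | dist 0.276
```

View pics/w13.png

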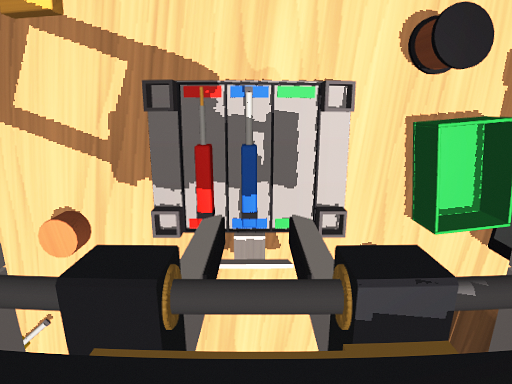

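The driver is in. Next, the brush.

>>> {"op": "play_rows", "data": {"steps": [[0.4, -0.0319, -0.0211, 0, 0], [0.4, -0.0319, -0.0211, 0, 0], [0.4, -0.0319, -0.0211, 0, 0], [0.4, -0.0319, -0.0211, 0, 0], [0.4, -0.0319, -0.0211, 0, 0], [0.4, -0.0319, -0.0211, 0, 0], [0.4, -0.0316, -0.0213, 0, 0], [0.4, 0, 0, 0.025, 0.0987]]}}

```text
t: 19.55
position: [0.4555, -0.2932, 0.0814]
ee_rot: [2.199, 2.23, -0.004]
contact_force: [1.1, 0.5, 1.4]
grip_width: 0.0376
```

>>> {"op": "play_rows", "data": {"steps": [[0.4, 0, 0, 0.025, 0.0987], [0.4, 0, 0, 0, 0.0987], [0.4, 0, 0, 0, 0], [0.4, 0, 0, 0, 0]]}}

```text
t: 19.88
position: [0.4547, -0.2842, 0.0518]
ee_rot: [-2.404, -2.019, 0.001]
contact_force: [0.2, -0.6, 0.2]
grip_width: 0.0376
```

```bash
python3 plan.py 0.456 -0.285 -0.012 1.395; python3 - <<'E'
from meas import *
c,im=shot('wrist','w14')
for n,(E,X) in tools(c,im,(210,60,300,275),('green',)).items(): print(E,X,X.mean(0))
E
```

```text
t 19.88 pos [ 0.4547 -0.2842  0.0518] yaw 1.3970 w 0.0376 F [ 0.2 -0.6  0.2] | j6 -0.55
tool shift x -0.0006 y 0.0015 z 0.0638 turn 0.0020  | dist 0.064
[[257. 156.]
 [257. 250.]] [[ 0.46116957 -0.24836176  0.018     ]
 [ 0.44838889 -0.32134018  0.018     ]] [ 0.45477923 -0.28485097  0.018     ]
```

View pics/w14.png

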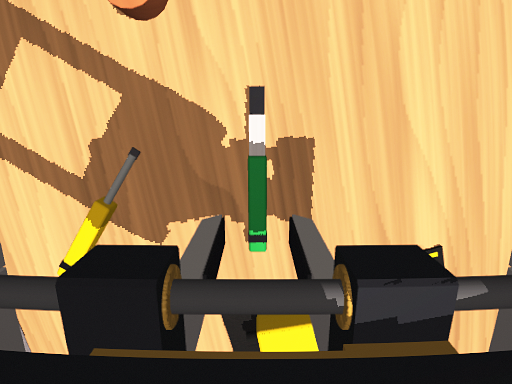

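The brush is centred. Descending to grip it.

>>> {"op": "play_rows", "data": {"steps": [[0.4, 0, 0.0004, 0.025, 0], [0.4, 0, 0, 0.02, 0], [0.4, 0, 0, 0.011, 0], [0.4, 0, 0, 0.006, 0], [0, 0, 0, 0, 0], [0, 0, 0, 0, 0], [0, 0, 0, 0, 0], [0, 0, 0, 0, 0]]}}

```text
t: 20.6
position: [0.4568, -0.2857, -0.0075]
ee_rot: [2.406, 2.017, 0.0]
contact_force: [-0.6, -0.4, 0.5]
grip_width: 0.0143
```

>>> {"op": "play_rows", "data": {"steps": [[0, 0, 0, 0, 0], [0, 0, 0, 0, 0], [0, 0, 0, 0, 0]]}}

```text
t: 20.85
position: [0.4569, -0.2857, -0.0076]
ee_rot: [2.406, 2.016, 0.001]
contact_force: [-1.4, 0.6, 4.3]
grip_width: 0.0133
```

```bash
python3 plan.py 0.6175 -0.041 0.09 1.688
```

```text
t 20.85 pos [ 0.4569 -0.2857 -0.0076] yaw 1.3947 w 0.0133 F [-1.4  0.6  4.3] | j6 -0.54
tool shift x 0.2691 y 0.1153 z -0.0976 turn -0.2933  | dist 0.309
```

>>> {"op": "play_rows", "data": {"steps": [[0, 0, 0, -0.02, 0], [0, 0, 0, -0.04, 0], [0, 0, 0, -0.038, 0], [0, 0.0336, 0.0144, 0, 0], [0, 0.0336, 0.0144, 0, 0], [0, 0.0336, 0.0144, 0, 0], [0, 0.0336, 0.0144, 0, 0], [0, 0.0336, 0.0144, 0, 0]]}}

```text
t: 21.52
position: [0.5567, -0.1306, 0.0891]
ee_rot: [-2.408, -2.017, 0.0]
contact_force: [0.5, -0.3, -1.0]
grip_width: 0.013
```

>>> {"op": "play_rows", "data": {"steps": [[0, 0.0336, 0.0144, 0, 0], [0, 0.0336, 0.0144, 0, 0], [0, 0.0336, 0.0144, 0, 0], [0, 0, 0, 0, -0.098], [0, 0, 0, 0.02, -0.098], [0, 0, 0, 0.02, -0.098], [0, 0, 0, 0, 0], [0, 0, 0, 0, 0]]}}

```text
t: 22.18
position: [0.6146, -0.04, 0.0475]
ee_rot: [-2.087, -2.343, 0.003]
contact_force: [-0.2, 0.2, -1.1]
grip_width: 0.0132
```

```bash
python3 plan.py 0.6175 -0.041 0.0045 1.688; python3 - <<'E'
from meas import *
c,im=shot('wrist','w15')
E
```

```text
t 22.18 pos [ 0.6146 -0.04    0.0475] yaw 1.6863 w 0.0132 F [-0.2  0.2 -1.1] | j6 -0.32
tool shift x -0.0013 y 0.0028 z 0.0430 turn -0.0017  | dist 0.043
```

View pics/w15.png

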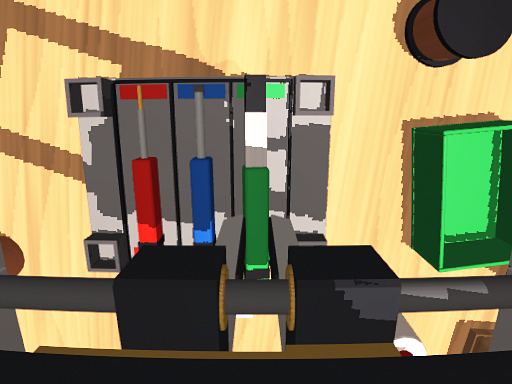

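>>> {"op": "play_rows", "data": {"steps": [[0, -0.001, 0.001, 0.02, 0], [0, 0, 0.0005, 0.014, 0], [0, 0, 0, 0.005, 0], [0, 0, 0, 0.002, 0], [0, 0, 0, 0, 0], [0, 0, 0, 0, 0]]}}

```text
t: 22.73
position: [0.6186, -0.0415, 0.0089]
ee_rot: [2.087, 2.347, 0.001]
contact_force: [0.1, -0.2, -0.4]
grip_width: 0.013
```

>>> {"op": "play_rows", "data": {"steps": [[0, 0, 0, 0.001, 0], [0, 0, 0, 0.001, 0], [0, 0, 0, 0, 0], [0, 0, 0, 0, 0]]}}

```text
t: 23.07
position: [0.6183, -0.0413, 0.0065]
ee_rot: [2.086, 2.348, 0.0]
contact_force: [1.0, -0.2, -0.0]
grip_width: 0.0131
```

>>> {"op": "play_rows", "data": {"steps": [[0, 0, 0, 0.001, 0], [0, 0, 0, 0.0008, 0], [0, 0, 0, 0, 0], [0, 0, 0, 0, 0]]}}

```text
t: 23.4
position: [0.6182, -0.0413, 0.0045]
ee_rot: [2.087, 2.348, 0.0]
contact_force: [0.0, -1.1, -0.1]
grip_width: 0.013
```

>>> {"op": "play_rows", "data": {"steps": [[0.3, 0, 0, 0, 0], [0.3, 0, 0, 0, 0], [0.3, 0, 0, 0, 0], [0.3, 0, 0, 0, 0], [0.35, 0, 0, -0.03, 0], [0.4, 0, 0, -0.04, 0], [0.4, 0, 0, -0.04, 0], [0.4, 0, 0, -0.04, 0]]}}

```text
t: 24.07
position: [0.6175, -0.0412, 0.1556]
ee_rot: [-2.086, -2.348, 0.001]
contact_force: [1.0, -0.0, -0.1]
grip_width: 0.0373
```

>>> {"op": "play_rows", "data": {"steps": [[0.4, -0.03, 0, -0.04, 0], [0.4, -0.03, 0, -0.04, 0], [0.4, 0, 0, 0, 0], [0.4, 0, 0, 0, 0]]}}

```text
t: 24.4
position: [0.6259, -0.0927, 0.2245]
ee_rot: [2.085, 2.342, 0.005]
contact_force: [-0.5, -0.7, 0.0]
grip_width: 0.0375
```

```bash
python3 - <<'E'
from meas import *
import pickle
s=monitor.state();print(s['t'],s['position'],s['ee_rot'])
c,im=shot('wrist','w16');pickle.dump(c,open('w16.pkl','wb'))
ct,t=shot('top','top16'); crop(t,95,120,295,255,4,'top16c')
E
```

```text
24.4 [ 0.62592522 -0.09265644  0.22453716] [2.08520291 2.34183364 0.00470445]
```

View pics/w16.png

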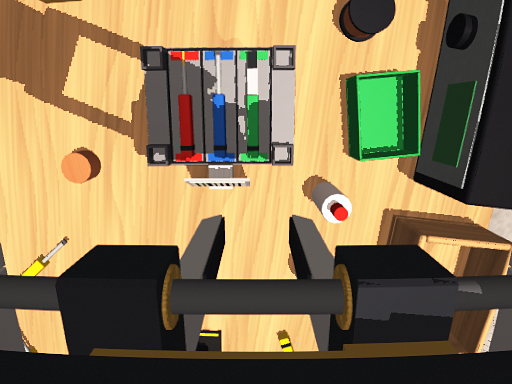

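View pics/top16c.png

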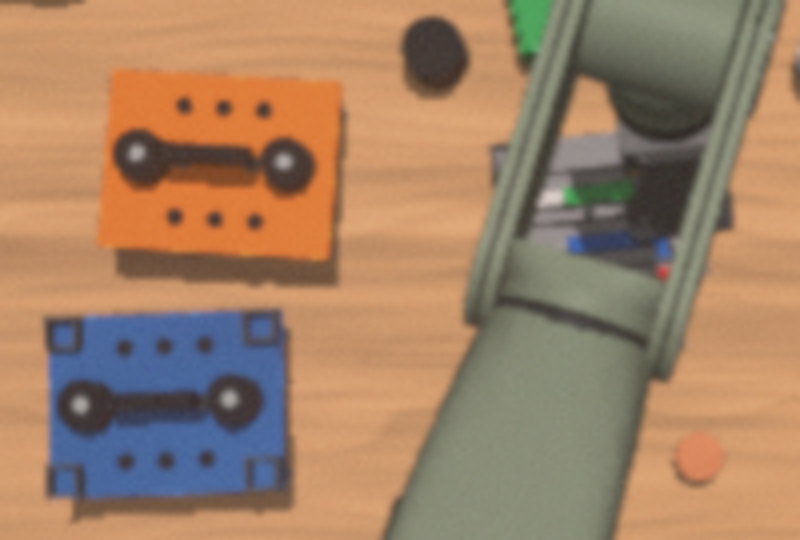

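All three tools lie in their lanes with tips away from the label. Next I'll locate the blue frame coarsely.

```bash
python3 - <<'E'
from h import *
ct=cams.get_calibration('top')
def f(nm,pts,z):
    P=cast(ct,np.array(pts,float)/4+[95,120],z);print(nm,P[:,:2].round(4).tolist(),'mid',P.mean(0)[:2].round(4));return P
for nm,coil,deck in(('blue',[(85,405),(230,400)],[(48,318),(281,311),(287,490),(49,494)]),('orange',[(140,156),(285,163)],[(112,72),(342,83),(330,260),(98,246)])):
    P=f(nm+' coil',coil,.112);d=P[0]-P[1];print(np.linalg.norm(d),'yaw',np.arctan2(d[1],d[0])-np.pi/2)
    D=f(nm+' deck',deck,.081);print(np.linalg.norm(D[0]-D[1]),np.linalg.norm(D[1]-D[2]),[np.arctan2(*(a-b)[[1,0]])-np.pi/2 for a,b in((D[0],D[1]),(D[3],D[2]))])
E
python3 plan.py 0.415 0.32 0.25 0
```

```text
blue coil [[0.4342, 0.3579], [0.4386, 0.2454]] mid [0.4364 0.3017]
0.11261451377981734 yaw 0.038600075757027064
blue deck [[0.5041, 0.3989], [0.5103, 0.2136], [0.3693, 0.2059], [0.3652, 0.3938]] mid [0.4372 0.3031]
0.1854293768248644 0.14122914444087403 [np.float64(0.033485369083267935), np.float64(0.021748523254131458)]
orange coil [[0.629, 0.3206], [0.6237, 0.2067]] mid [0.6264 0.2637]
0.11404643964862571 yaw -0.046398471865150004
orange deck [[0.7022, 0.3538], [0.6935, 0.1687], [0.551, 0.1755], [0.5617, 0.3608]] mid [0.6271 0.2647]
0.18535976513185695 0.14263165025817484 [np.float64(-0.046836375771070804), np.float64(-0.05740133420499305)]
t 24.50 pos [ 0.6231 -0.0905  0.2198] yaw 1.6885 w 0.0373 F [-0.3 -0.7 -0.9] | j6 -0.40
tool shift x 0.4321 y -0.1585 z -0.0302 turn 1.6885  | dist 0.461
```

>>> {"op": "play_rows", "data": {"steps": [[0.4, 0.0334, -0.0169, -0.0033, 0], [0.4, 0.0334, -0.0169, -0.0033, 0], [0.4, 0.0334, -0.0169, -0.0033, 0], [0.4, 0.0334, -0.0169, -0.0033, 0], [0.4, 0.0334, -0.0169, -0.0033, 0], [0.4, 0.0334, -0.0169, -0.0033, 0], [0.4, 0.0334, -0.0169, -0.0033, 0], [0.4, 0.0334, -0.0169, -0.0033, 0]]}}

```text
t: 25.17
position: [0.4549, 0.1602, 0.2448]
ee_rot: [-2.083, -2.347, 0.006]
contact_force: [0.3, -1.1, 0.0]
grip_width: 0.0375
```

>>> {"op": "play_rows", "data": {"steps": [[0.4, 0.0334, -0.0169, -0.0033, 0.09], [0.4, 0, 0, 0, 0], [0.4, 0, 0, 0, 0], [0.4, 0, 0, 0, 0]]}}

```text
t: 25.5
position: [0.4365, 0.1897, 0.249]
ee_rot: [-2.187, -2.254, 0.005]
contact_force: [0.7, -0.0, 0.0]
grip_width: 0.0378
```

```bash
python3 - <<'E'
from meas import *
import pickle
s=monitor.state();print(s['t'],s['position'],s['ee_rot'])
c,im=shot('wrist','w17');pickle.dump(c,open('w17.pkl','wb'))
E
```

```text
25.5 [0.43649346 0.18966655 0.24904941] [-2.1868456  -2.25377358  0.00461695]
```

View pics/w17.png

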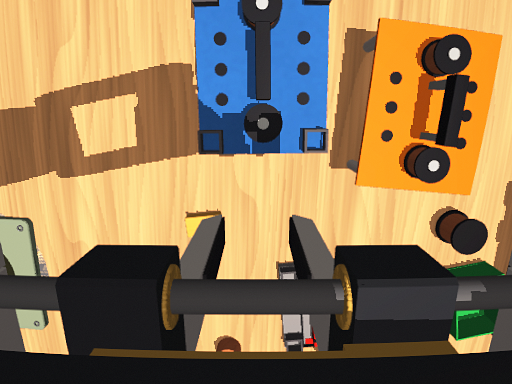

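The wrist view shows the blue bar at (262,28)–(262,100), the near coil at (262,124), and the orange frame's coils at (454,54) and (433,165).

```bash
python3 - <<'E'
from h import *
import pickle
c=pickle.load(open('w17.pkl','rb'));im=cv2.imread('pics/w17.png')
crop(im,180,0,520,200,2.3,'w17c')
B=cast(c,[(262,8),(262.5,123)],.112);print(B.round(4),B.mean(0).round(4),np.linalg.norm(B[0]-B[1]))
Q=cast(c,[(262.5,100)],.135);print('bar near end',Q)
D=cast(c,[(198,154),(327,153)],.081);print('near corners',D,np.linalg.norm(D[0]-D[1]),D.mean(0))
O=cast(c,[(454,54),(433,165)],.112);print('orange',O,O.mean(0),np.linalg.norm(O[0]-O[1]))
E
```

```text
[[0.4364 0.3578 0.112 ]
 [0.4406 0.2471 0.112 ]] [0.4385 0.3025 0.112 ] 0.11083964083863067
bar near end [[0.43949581 0.26922337 0.135     ]]
near corners [[0.36813015 0.20908171 0.081     ]
 [0.51640851 0.21481253 0.081     ]] 0.14838905947150055 [0.44226933 0.21194712 0.081     ]
orange [[0.63347176 0.32454123 0.112     ]
 [0.62655138 0.20960924 0.112     ]] [0.63001157 0.26707524 0.112     ] 0.11514014903618892
```

View pics/w17c.png

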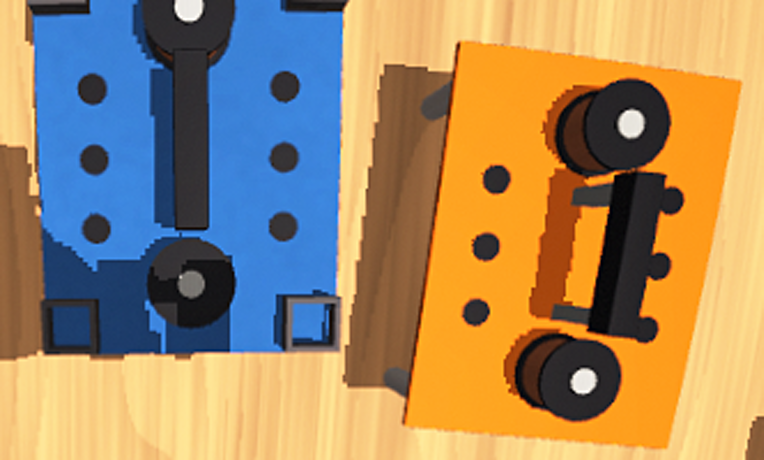

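>>> {"op": "play_rows", "data": {"steps": [[0.4, 0.0377, 0.0017, 0.01, 0], [0.4, 0.0377, 0.0017, 0.02, 0], [0.4, 0.0378, 0.0018, 0.02, -0.008], [0.4, 0, 0, 0.02, 0], [0.4, 0, 0, 0, 0], [0.4, 0, 0, 0, 0]]}}

```text
t: 26.05
position: [0.439, 0.2994, 0.1797]
ee_rot: [-2.182, -2.259, 0.008]
contact_force: [0.0, -0.3, -0.1]
grip_width: 0.0374
```

```bash
python3 plan.py 0.4383 0.303 0.091 1.609; python3 - <<'E'
from meas import *
c,im=shot('wrist','w18')
B=cast(c,[(256,110)],.135);print(B)
E
```

```text
t 26.05 pos [0.439  0.2994 0.1797] yaw 1.6056 w 0.0374 F [ 0.  -0.3 -0.1] | j6 0.40
tool shift x 0.0036 y -0.0006 z 0.0887 turn -0.0034  | dist 0.089
[[0.43602401 0.36866987 0.135     ]]
```

View pics/w18.png

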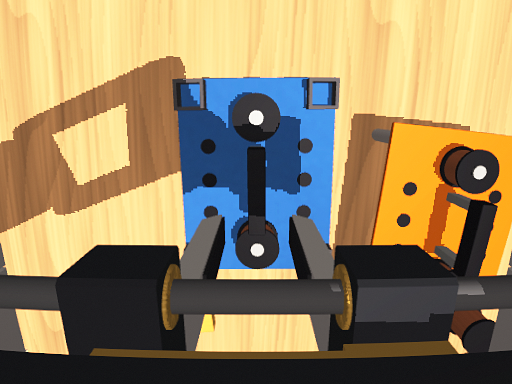

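```bash
python3 - <<'E'
from meas import *
c=cams.get_calibration('wrist')
B=cast(c,[(256.2,117.5),(257.2,250)],.112);print(B.round(4),B.mean(0).round(4),np.linalg.norm(B[0]-B[1]),np.arctan2(*(B[0]-B[1])[[1,0]]))
print('far bar end',cast(c,[(256.5,148)],.135))
print('far corners',cast(c,[(174,79),(338.5,79)],.0965).round(4), cast(c,[(205,78)],.081))
E
```

```text
[[0.4377 0.3632 0.112 ]
 [0.4425 0.2462 0.112 ]] [0.4401 0.3047 0.112 ] 0.11718854724183862 1.612414395096984
far bar end [[0.43871052 0.34052518 0.135     ]]
far corners [[0.3663 0.3934 0.0965]
 [0.5069 0.3982 0.0965]] [[0.39045317 0.39637086 0.081     ]]
```

>>> {"op": "play_rows", "data": {"steps": [[0.4, 0.002, 0, 0.03, -0.004], [0.4, 0.002, 0, 0.03, 0], [0.4, 0, 0, 0.02, 0], [0.4, 0, 0, 0.008, 0], [0.4, 0, 0, 0, 0], [0.4, 0, 0, 0, 0]]}}

```text
t: 26.6
position: [0.441, 0.3047, 0.0954]
ee_rot: [2.178, 2.263, 0.003]
contact_force: [-0.3, -0.9, -0.7]
grip_width: 0.0378
```

>>> {"op": "play_rows", "data": {"steps": [[0, 0, 0, 0, 0], [0, 0, 0, 0, 0], [0, 0, 0, 0, 0], [0, 0, 0, 0, 0], [0, 0, 0, 0, 0], [0, 0, 0, 0, 0], [0, 0, 0, 0, 0]]}}

```text
t: 27.18
position: [0.4397, 0.3053, 0.0945]
ee_rot: [2.176, 2.265, 0.001]
contact_force: [-1.4, 0.1, 3.7]
grip_width: 0.0137
```

```bash
python3 plan.py 0.4383 0.303 0.091 1.609; python3 - <<'E'
from meas import *
shot('wrist','w19');c,t=shot('scene','s19');crop(t,240,80,420,220,4,'s19c')
E
```

```text
t 27.18 pos [0.4397 0.3053 0.0945] yaw 1.6108 w 0.0137 F [-1.4  0.1  3.7] | j6 0.41
tool shift x -0.0023 y -0.0015 z 0.0035 turn 0.0018  | dist 0.004
```

View pics/s19c.png

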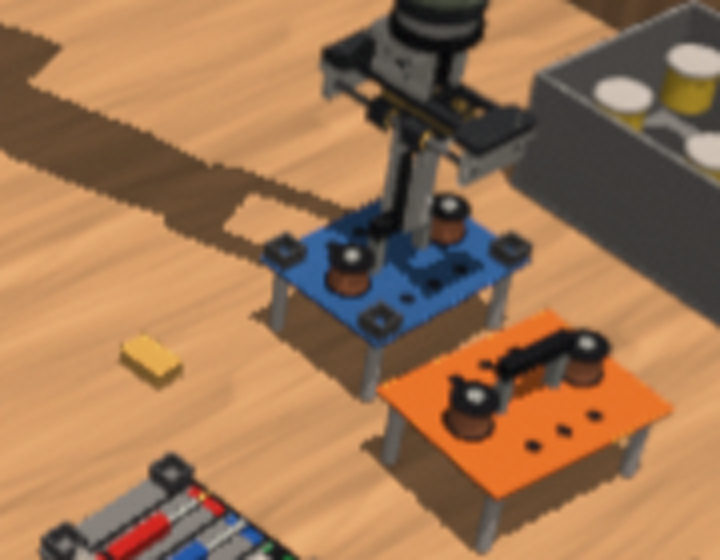

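Gripped on the bar at 13.7 mm. I'll lift, move clear of the orange frame, then rotate.

>>> {"op": "play_rows", "data": {"steps": [[0, 0, 0, -0.01, 0], [0, 0, 0, -0.02, 0], [0, 0, 0, -0.02, 0], [0, 0, 0, -0.02, 0], [0, 0, 0, 0, 0], [0, 0, 0, 0, 0]]}}

```text
t: 27.78
position: [0.44, 0.3052, 0.1642]
ee_rot: [2.176, 2.265, 0.002]
contact_force: [-0.8, 0.4, -4.4]
grip_width: 0.0142
```

>>> {"op": "play_rows", "data": {"steps": [[0, -0.0322, 0.0062, 0, 0], [0, -0.0322, 0.0062, 0, 0], [0, -0.0322, 0.0062, 0, 0], [0, -0.0322, 0.0062, 0, 0], [0, -0.0322, 0.0062, 0, 0], [0, -0.0322, 0.0062, 0, 0], [0, -0.0322, 0.0062, 0, 0], [0, -0.0322, 0.0062, 0, 0]]}}

```text
t: 28.45
position: [0.4975, 0.0481, 0.1612]
ee_rot: [-2.174, -2.263, 0.005]
contact_force: [0.3, 0.0, -3.7]
grip_width: 0.0137
```

>>> {"op": "play_rows", "data": {"steps": [[0, 0, 0, 0, 0.06], [0, 0, 0, 0, 0.11], [0, 0, 0, 0, 0.11], [0, 0, 0, 0, 0.11], [0, 0, 0, 0, 0.11], [0, 0, 0, 0, 0.11], [0, 0, 0, 0, 0.11], [0, 0, 0, 0, 0.11]]}}

```text
t: 29.12
position: [0.4972, 0.0496, 0.161]
ee_rot: [-2.907, -1.186, 0.007]
contact_force: [0.4, 0.4, -3.4]
grip_width: 0.0136
```

>>> {"op": "play_rows", "data": {"steps": [[0, 0, 0, 0, 0.11], [0, 0, 0, 0, 0.11], [0, 0, 0, 0, 0.11], [0, 0, 0, 0, 0.11], [0, 0, 0, 0, 0.11], [0, 0, 0, 0, 0.11], [0, 0, 0, 0, 0], [0, 0, 0, 0, 0]]}}

```text
t: 29.78
position: [0.4978, 0.0497, 0.1618]
ee_rot: [-3.135, -0.194, 0.006]
contact_force: [-0.3, 0.5, -3.6]
grip_width: 0.0135
```

```bash
python3 plan.py 0.5732 -0.0237 0.165 0.117; python3 - <<'E'
from meas import *
c,im=shot('wrist','w20');shot('scene','s20')
E
```

```text
t 29.78 pos [0.4978 0.0497 0.1618] yaw 0.1235 w 0.0135 F [-0.3  0.5 -3.6] | j6 1.37
tool shift x 0.0658 y 0.0821 z -0.0032 turn 0.0065  | dist 0.105
```

View pics/w20.png

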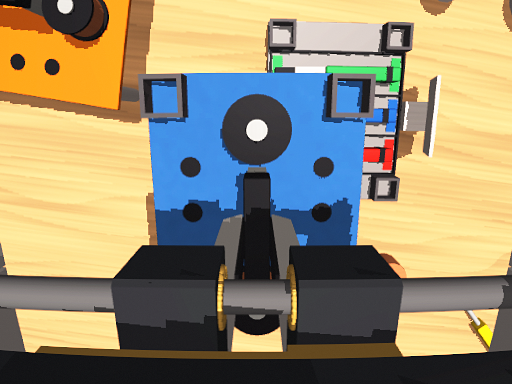

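View pics/s20.png

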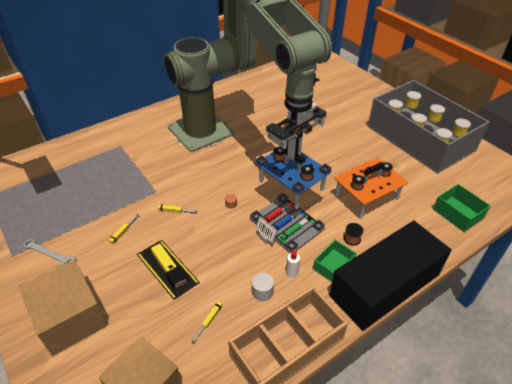

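```bash
cat > held.py <<'E'
from h import *
from plan import yaw
def held(im_pts,z0):
    """pts: list (u,v,zrel) -> tool-frame xy given TCP height above feet z0"""
    s=monitor.state();c=cams.get_calibration('wrist');p=s['position'];R=Ro.from_rotvec(s['ee_rot']).as_matrix()
    for u,v,zr in im_pts:
        X=cast(c,[(u,v)],p[2]-z0+zr)[0];print((u,v,zr),(R.T@(X-p))[:2].round(4))
E
python3 - <<'E'
from held import *
im=cv2.imread('pics/w20.png');crop(im,130,55,385,200,3,'w20c')
held([(256.5,130,.115),(257,172,.135),(138,75,.097),(375,74,.097),(162,97,.097),(351,96,.097)],.0945)
E
```

```text
(256.5, 130, 0.115) [ 0.0574 -0.0005]
(257, 172, 0.135) [ 0.0373 -0.0003]
(138, 75, 0.097) [ 0.0895 -0.0713]
(375, 74, 0.097) [0.0901 0.0702]
(162, 97, 0.097) [ 0.0765 -0.0574]
(351, 96, 0.097) [0.0771 0.0563]
```

View pics/w20c.png

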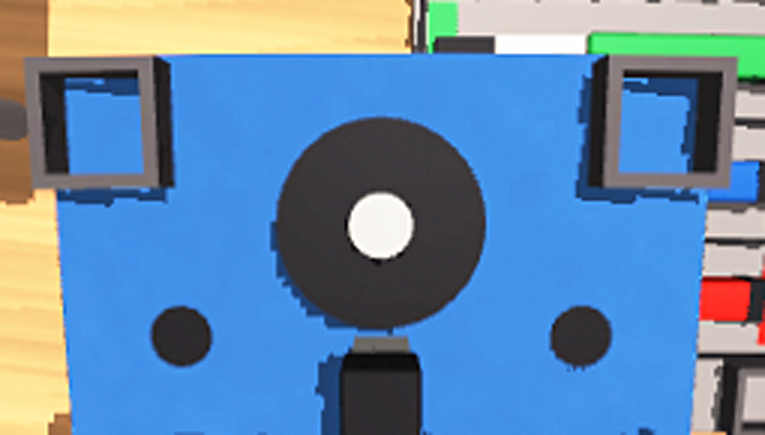

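```bash
python3 - <<'E'
from h import *
import pickle
from scipy.optimize import least_squares
for nm,box in(('w2',(205,345,20,140)),('w16',(165,275,40,165))):
    c=pickle.load(open(nm+'.pkl','rb'));im=cv2.imread(f'pics/{nm}.png');crop(im,130,30,310,200,4,nm+'t')
    if nm=='w16':
        # socket rim outer corners read by eye later
        pass
E
```

```text
(no output)
```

View pics/w16t.png

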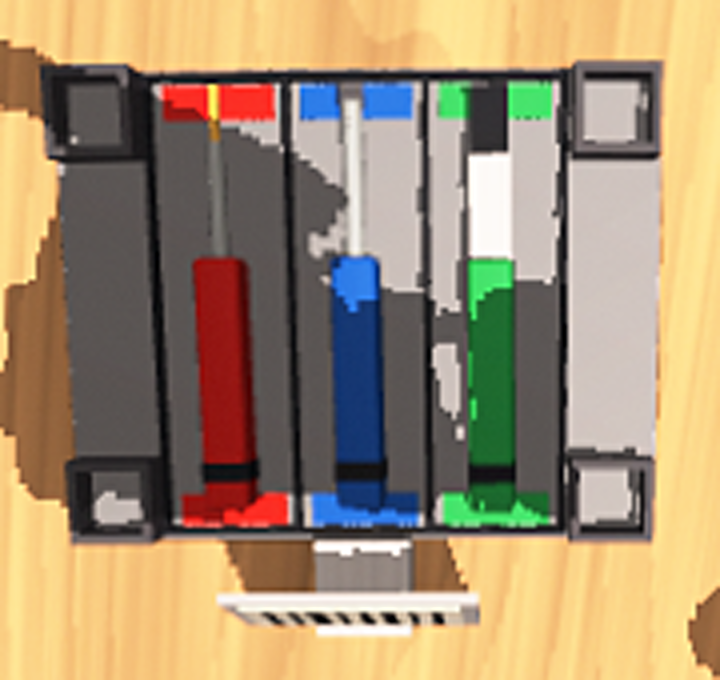

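```bash
python3 - <<'E'
from h import *
import pickle
c=pickle.load(open('w16.pkl','rb'))
Q=np.array([[(42,68),(127,66),(132,152),(50,157)],[(575,66),(661,62),(658,154),(574,156)],[(572,458),(652,457),(648,537),(568,540)],[(68,460),(152,457),(155,536),(72,541)]],float)/4+[130,30]
S=np.array([cast(c,q,.028).mean(0) for q in Q]);print(S.round(4),'c',S.mean(0).round(4))
print([np.linalg.norm(S[a]-S[b]).round(4) for a,b in((0,1),(3,2),(3,0),(2,1))],[np.arctan2(*(S[b]-S[a])[[1,0]]).round(4) for a,b in((0,1),(3,2))],[(np.arctan2(*(S[b]-S[a])[[1,0]])-np.pi/2).round(4) for a,b in((3,0),(2,1))])
P=np.array([[(163,102),(275,102)],[(300,101),(412,101)],[(437,101),(551,101)],[(182,508),(290,508)],[(310,508),(420,508)],[(440,508),(550,508)]],float).mean(1)/4+[130,30]
X=cast(c,P,.012);print(X.round(4),X.mean(0).round(4), np.arctan2(*(X[2]-X[0])[[1,0]]),np.arctan2(*(X[1]-X[4])[[1,0]])-np.pi/2)
E
```

```text
[[ 0.49    0.0242  0.028 ]
 [ 0.6443  0.0416  0.028 ]
 [ 0.6572 -0.0719  0.028 ]
 [ 0.5036 -0.0896  0.028 ]] c [ 0.5738 -0.0239  0.028 ]
[np.float64(0.1553), np.float64(0.1546), np.float64(0.1146), np.float64(0.1142)] [np.float64(0.1121), np.float64(0.1143)] [np.float64(0.1193), np.float64(0.1135)]
[[ 0.5249  0.0329  0.012 ]
 [ 0.5664  0.0376  0.012 ]
 [ 0.608   0.0424  0.012 ]
 [ 0.5395 -0.0906  0.012 ]
 [ 0.5809 -0.0859  0.012 ]
 [ 0.6224 -0.0812  0.012 ]] [ 0.5737 -0.0241  0.012 ] 0.11359659678943587 0.11681275678231762
```

Both views agree on the tray: centre (0.5736,-0.0240), yaw 0.116. Moving over it.

>>> {"op": "play_rows", "data": {"steps": [[0, 0.0168, 0.0207, 0, 0], [0, 0.0168, 0.0207, 0, 0], [0, 0.0168, 0.0207, 0, 0], [0, 0.0168, 0.0207, 0, 0.0075], [0, 0, 0, 0.015, 0], [0, 0, 0, 0, 0], [0, 0, 0, 0, 0], [0, 0, 0, 0, 0]]}}

```text
t: 30.55
position: [0.5751, -0.0239, 0.1484]
ee_rot: [-3.136, -0.179, 0.002]
contact_force: [-0.3, -0.6, -3.4]
grip_width: 0.0138
```

```bash
python3 plan.py 0.5746 -0.0243 0.13 0.116; python3 - <<'E'
from held import *
c,im=shot('wrist','w21');cs,t=shot('scene','s21');crop(t,235,140,345,255,6,'s21c');crop(im,100,30,420,240,2.5,'w21c')
E
python3 plan.py 0.5746 -0.0243 0.13 0.116
```

```text
t 30.55 pos [ 0.5751 -0.0239  0.1484] yaw 0.1143 w 0.0138 F [-0.3 -0.6 -3.4] | j6 1.26
tool shift x -0.0005 y 0.0003 z 0.0184 turn -0.0017  | dist 0.018
t 30.65 pos [ 0.5758 -0.0239  0.1493] yaw 0.1145 w 0.0137 F [-0.1  0.  -4. ] | j6 1.26
tool shift x -0.0012 y 0.0003 z 0.0193 turn -0.0015  | dist 0.019
```

View pics/s21c.png

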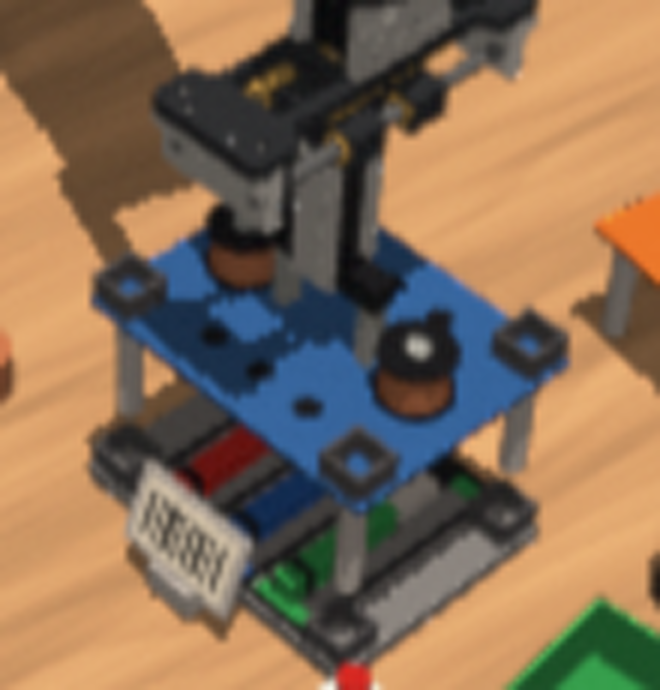

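View pics/w21.png

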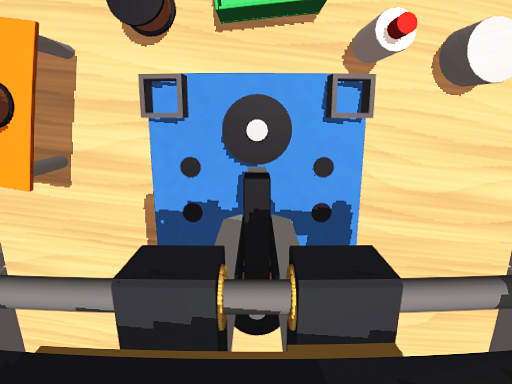

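Aligned. Lowering in steps and watching the force.

>>> {"op": "play_rows", "data": {"steps": [[0, -0.0008, 0.0002, 0.01, -0.0015], [0, 0, 0, 0.008, 0], [0, 0, 0, 0.004, 0], [0, 0, 0, 0, 0], [0, 0, 0, 0, 0]]}}

```text
t: 31.07
position: [0.5745, -0.0246, 0.126]
ee_rot: [-3.136, -0.18, 0.002]
contact_force: [-0.2, -1.0, -3.7]
grip_width: 0.0136
```

>>> {"op": "play_rows", "data": {"steps": [[0, 0, 0, 0.003, 0], [0, 0, 0, 0.003, 0], [0, 0, 0, 0, 0], [0, 0, 0, 0, 0]]}}

```text
t: 31.4
position: [0.575, -0.0248, 0.1206]
ee_rot: [-3.136, -0.18, 0.001]
contact_force: [0.0, -0.2, -3.7]
grip_width: 0.0138
```

```bash
python3 - <<'E'
from held import *
cs,t=shot('scene','s22');crop(t,235,140,345,255,6,'s22c')
E
python3 plan.py 0.5746 -0.0243 0.1065 0.116
```

```text
t 31.45 pos [ 0.5752 -0.0248  0.1208] yaw 0.1147 w 0.0137 F [ 0.9 -0.1 -3.7] | j6 1.26
tool shift x -0.0006 y -0.0006 z 0.0143 turn -0.0013  | dist 0.014
```

View pics/s22c.png

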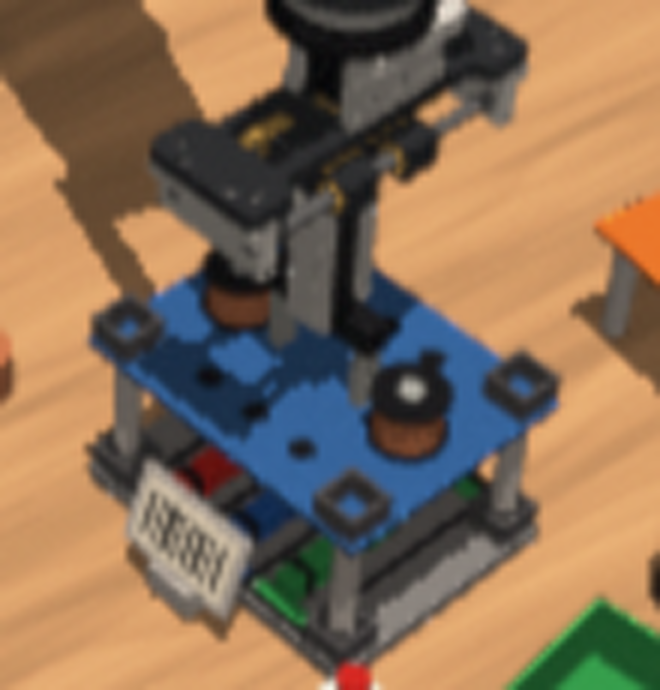

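The feet have entered the sockets with no side force. Continuing down.

>>> {"op": "play_rows", "data": {"steps": [[0, -0.0004, -0.0004, 0.003, 0], [0, 0, 0, 0.003, 0], [0, 0, 0, 0.003, 0], [0, 0, 0, 0, 0], [0, 0, 0, 0, 0]]}}

```text
t: 31.87
position: [0.5744, -0.0244, 0.1114]
ee_rot: [-3.136, -0.18, 0.001]
contact_force: [-0.3, -0.1, -4.2]
grip_width: 0.0136
```

>>> {"op": "play_rows", "data": {"steps": [[0, 0, 0, 0.002, 0], [0, 0, 0, 0.001, 0], [0, 0, 0, 0, 0], [0, 0, 0, 0, 0]]}}

```text
t: 32.2
position: [0.5747, -0.0244, 0.1088]
ee_rot: [-3.136, -0.18, 0.0]
contact_force: [-0.1, 0.1, -3.5]
grip_width: 0.0135
```

>>> {"op": "play_rows", "data": {"steps": [[0, 0, 0, 0.001, 0], [0, 0, 0, 0.001, 0], [0, 0, 0, 0, 0], [0, 0, 0, 0, 0]]}}

```text
t: 32.53
position: [0.5748, -0.0245, 0.1069]
ee_rot: [3.136, 0.18, 0.0]
contact_force: [-0.2, 0.0, -4.0]
grip_width: 0.0137
```

>>> {"op": "play_rows", "data": {"steps": [[0, 0, 0, 0.001, 0], [0, 0, 0, 0, 0], [0, 0, 0, 0, 0]]}}

```text
t: 32.78
position: [0.575, -0.0245, 0.1067]
ee_rot: [3.136, 0.18, 0.001]
contact_force: [-1.9, -0.2, 2.1]
grip_width: 0.0136
```

>>> {"op": "play_rows", "data": {"steps": [[0, 0, 0, 0.001, 0], [0, 0, 0, 0, 0], [0, 0, 0, 0, 0]]}}

```text
t: 33.03
position: [0.5751, -0.0245, 0.1066]
ee_rot: [3.136, 0.18, 0.001]
contact_force: [-4.8, -0.0, 6.4]
grip_width: 0.0138
```

Contact at z 0.1066, exactly as predicted for fully home, with the force going positive. Releasing.

>>> {"op": "play_rows", "data": {"steps": [[0.4, 0, 0, 0, 0], [0.4, 0, 0, 0, 0], [0.4, 0, 0, 0, 0], [0.4, 0, 0, 0, 0], [0.4, 0, 0, 0, 0], [0.4, 0, 0, -0.02, 0], [0.4, 0, 0, -0.04, 0], [0.4, 0, 0, -0.04, 0]]}}

```text
t: 33.7
position: [0.5728, -0.0241, 0.2034]
ee_rot: [-3.135, -0.18, 0.009]
contact_force: [1.2, -0.7, 0.2]
grip_width: 0.0375
```

>>> {"op": "play_rows", "data": {"steps": [[0.4, 0, 0, -0.04, -0.116], [0.4, 0, 0, -0.01, -0.116], [0.4, 0, 0, 0, -0.116], [0.4, 0, 0, 0, -0.116], [0.4, 0, 0, 0, -0.116], [0.4, 0, 0, 0, -0.116], [0.4, 0, 0, 0, -0.116], [0.4, 0, 0, 0, -0.116]]}}

```text
t: 34.37
position: [0.5747, -0.0244, 0.2546]
ee_rot: [-2.72, -1.572, 0.0]
contact_force: [0.1, 0.5, -0.1]
grip_width: 0.0375
```

>>> {"op": "play_rows", "data": {"steps": [[0.4, 0, 0, 0, -0.116], [0.4, 0, 0, 0, -0.116], [0.4, 0, 0, 0, -0.116], [0.4, 0, 0, 0, -0.116], [0.4, 0, 0, 0, 0], [0.4, 0, 0, 0, 0]]}}

```text
t: 34.87
position: [0.5747, -0.0244, 0.2546]
ee_rot: [-2.295, -2.146, 0.0]
contact_force: [0.7, -0.3, 0.6]
grip_width: 0.0372
```

```bash
python3 - <<'E'
from held import *
cs,t=shot('scene','s23');crop(t,225,120,415,260,4.2,'s23c'); c,im=shot('wrist','w23')
E
python3 plan.py 0.627 0.155 0.25 1.515
```

```text
t 34.97 pos [ 0.5747 -0.0244  0.2547] yaw 1.5044 w 0.0375 F [ 0.3  1.1 -0.1] | j6 -0.13
tool shift x 0.1825 y 0.0403 z 0.0047 turn -0.0106  | dist 0.187
```

View pics/s23c.png

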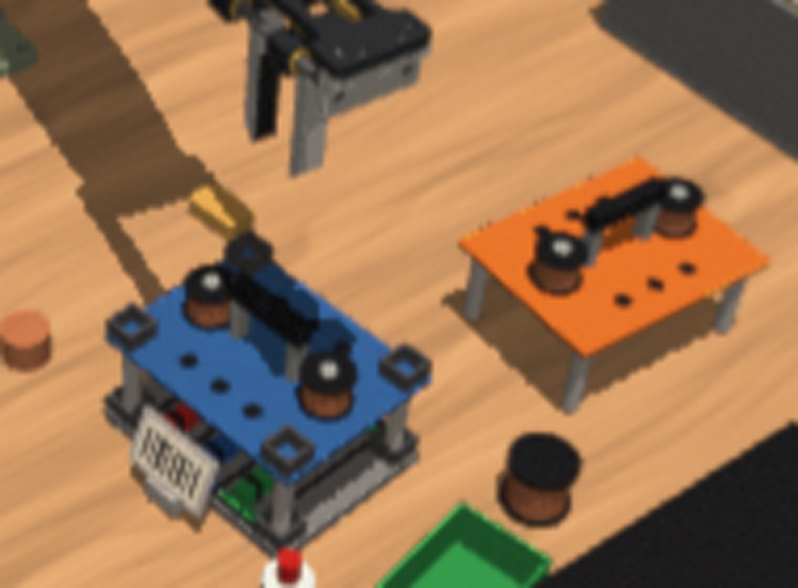

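View pics/w23.png

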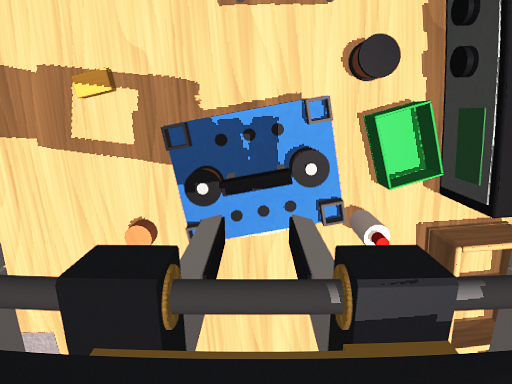

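The blue frame is seated upright. Moving to view the orange one.

>>> {"op": "play_rows", "data": {"steps": [[0.4, 0.0365, 0.0081, 0, 0], [0.4, 0.0365, 0.0081, 0, 0], [0.4, 0.0365, 0.0081, 0, 0], [0.4, 0.0365, 0.0081, 0, 0], [0.4, 0.0365, 0.0081, 0, -0.01], [0.4, 0, 0, 0, 0], [0.4, 0, 0, 0, 0], [0.4, 0, 0, 0, 0]]}}

```text
t: 35.63
position: [0.6267, 0.1547, 0.2545]
ee_rot: [2.281, 2.16, -0.002]
contact_force: [0.3, -0.8, 0.1]
grip_width: 0.0376
```

```bash
python3 - <<'E'
from held import *
import pickle
c,im=shot('wrist','w24');pickle.dump(c,open('w24.pkl','wb'));crop(im,150,0,380,190,3,'w24c')
E
python3 plan.py 0.627 0.155 0.25 1.515
```

```text
t 35.68 pos [0.6267 0.1541 0.2547] yaw 1.5152 w 0.0375 F [-0.3 -0.4  0.9] | j6 0.16
tool shift x 0.0009 y 0.0003 z 0.0047 turn 0.0002  | dist 0.005
```

View pics/w24c.png

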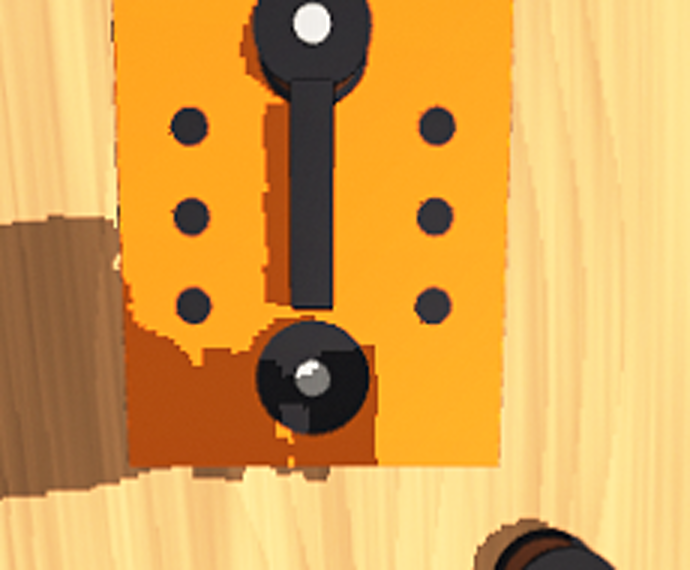

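```bash
python3 - <<'E'
from h import *
import pickle
c=pickle.load(open('w24.pkl','rb'))
B=cast(c,[(254,7.3),(254,125.7)],.115);d=B[0]-B[1];print(B.round(4),B.mean(0).round(4),np.linalg.norm(d),np.arctan2(d[1],d[0]))
Q=cast(c,[(254,102.7)],.135);print('bar near end',Q)
D=cast(c,[(193,155.3),(316.7,155.3)],.081);e=D[1]-D[0];print('near corners',D,np.linalg.norm(e),D.mean(0),np.arctan2(e[1],e[0])+np.pi/2)
E
python3 plan.py 0.627 0.155 0.25 1.515
```

```text
[[0.6334 0.3242 0.115 ]
 [0.627  0.2093 0.115 ]] [0.6302 0.2667 0.115 ] 0.1150711085599686 1.514852067450581
bar near end [[0.62838508 0.2318962  0.135     ]]
near corners [[0.55353513 0.17813623 0.081     ]
 [0.69784322 0.17024227 0.081     ]] 0.1445238305987753 [0.62568918 0.17418925 0.081     ] 1.5161487005206276
t 35.68 pos [0.6267 0.1541 0.2547] yaw 1.5152 w 0.0375 F [-0.3 -0.4  0.9] | j6 0.16
tool shift x 0.0009 y 0.0003 z 0.0047 turn 0.0002  | dist 0.005
```

Orange is at (0.6305,0.267), yaw 1.5155. The coils, bar and corners agree and it hasn't moved. Going to grasp it.

>>> {"op": "play_rows", "data": {"steps": [[0.4, 0.0376, -0.0008, 0.012, 0], [0.4, 0.0376, -0.0008, 0.014, 0], [0.4, 0.0377, -0.0009, 0.014, 0], [0.4, 0, 0, 0.02, 0], [0.4, 0, 0, 0, 0], [0.4, 0, 0, 0, 0]]}}

```text
t: 36.18
position: [0.6295, 0.266, 0.1934]
ee_rot: [-2.282, -2.158, 0.006]
contact_force: [0.2, -0.3, -0.4]
grip_width: 0.0376
```

```bash
python3 plan.py 0.6305 0.267 0.093 1.5155;python3 - <<'E'
from held import *
c,im=shot('wrist','w25')
E
```

```text
t 36.18 pos [0.6295 0.266  0.1934] yaw 1.5149 w 0.0376 F [ 0.2 -0.3 -0.4] | j6 0.33
tool shift x 0.0010 y 0.0009 z 0.1004 turn -0.0006  | dist 0.100
```

View pics/w25.png

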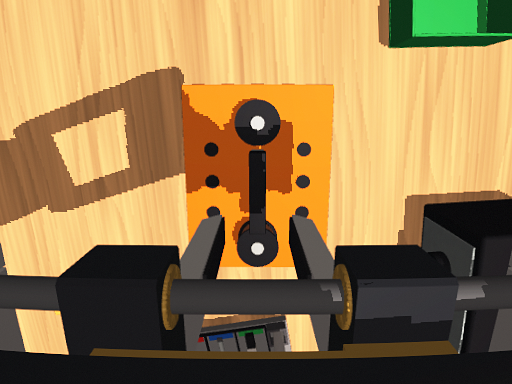

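>>> {"op": "play_rows", "data": {"steps": [[0.4, 0.001, 0.0005, 0.03, 0], [0.4, 0, 0, 0.03, 0], [0.4, 0, 0, 0.025, 0], [0.4, 0, 0, 0.012, 0], [0.4, 0, 0, 0.003, 0], [0, 0, 0, 0, 0], [0, 0, 0, 0, 0], [0, 0, 0, 0, 0]]}}

```text
t: 36.9
position: [0.6331, 0.2692, 0.0979]
ee_rot: [2.28, 2.158, 0.007]
contact_force: [-0.3, -0.7, 2.0]
grip_width: 0.021
```

>>> {"op": "play_rows", "data": {"steps": [[0, 0, 0, 0, 0], [0, 0, 0, 0, 0], [0, 0, 0, 0, 0], [0, 0, 0, 0, 0], [0, 0, 0, 0, 0]]}}

```text
t: 37.32
position: [0.6318, 0.2695, 0.0968]
ee_rot: [2.279, 2.16, 0.004]
contact_force: [-3.6, -0.2, 5.0]
grip_width: 0.0134
```

```bash
python3 plan.py 0.6305 0.267 0.093 1.5155;python3 - <<'E'
from held import *
c,im=shot('wrist','w26')
E
```

```text
t 37.32 pos [0.6318 0.2695 0.0968] yaw 1.5171 w 0.0134 F [-3.6 -0.2  5. ] | j6 0.33
tool shift x -0.0025 y -0.0012 z 0.0038 turn 0.0016  | dist 0.005
```

>>> {"op": "play_rows", "data": {"steps": [[0, 0, 0, -0.01, 0], [0, 0, 0, -0.025, 0], [0, 0, 0, -0.035, 0], [0, 0, 0, -0.035, 0], [0, 0, 0, -0.035, 0], [0, 0, 0, -0.025, 0], [0, 0, 0, 0, 0], [0, 0, 0, 0, 0]]}}

```text
t: 38.03
position: [0.6318, 0.2691, 0.2608]
ee_rot: [2.28, 2.16, 0.004]
contact_force: [0.8, -0.2, -5.6]
grip_width: 0.0137
```

>>> {"op": "play_rows", "data": {"steps": [[0, -0.0329, -0.0047, 0, 0], [0, -0.0329, -0.0047, 0, 0], [0, -0.0329, -0.0047, 0, 0], [0, -0.0329, -0.0047, 0, 0], [0, -0.0329, -0.0047, 0, 0], [0, -0.0329, -0.0047, 0, 0], [0, -0.0329, -0.0047, 0, 0], [0, -0.0329, -0.0047, 0, 0]]}}

```text
t: 38.7
position: [0.5762, 0.007, 0.2549]
ee_rot: [-2.276, -2.157, 0.008]
contact_force: [-0.3, -1.3, -4.9]
grip_width: 0.0135
```

>>> {"op": "play_rows", "data": {"steps": [[0, -0.0329, -0.0047, 0, 0], [0, 0, 0, 0, 0.06], [0, 0, 0, 0, 0.11], [0, 0, 0, 0, 0.11], [0, 0, 0, 0, 0.11], [0, 0, 0, 0, 0.11], [0, 0, 0, 0, 0.11], [0, 0, 0, 0, 0.11]]}}

```text
t: 39.37
position: [0.5702, -0.0241, 0.2549]
ee_rot: [-2.895, -1.209, 0.011]
contact_force: [-0.6, -0.1, -3.9]
grip_width: 0.0138
```

>>> {"op": "play_rows", "data": {"steps": [[0, 0, 0, 0, 0.11], [0, 0, 0, 0, 0.11], [0, 0, 0, 0, 0.11], [0, 0, 0, 0, 0.11], [0, 0, 0, 0, 0.11], [0, 0, 0, 0, 0.11], [0, 0, 0, 0, 0.021], [0, 0, 0, 0, 0]]}}

```text
t: 40.03
position: [0.5709, -0.0241, 0.2562]
ee_rot: [-3.135, -0.184, 0.01]
contact_force: [-0.4, 0.3, -4.7]
grip_width: 0.0134
```

```bash
python3 plan.py 0.5746 -0.0243 0.23 0.116;python3 - <<'E'
from held import *
c,im=shot('wrist','w27');crop(im,130,55,385,200,3,'w27c');cs,t=shot('scene','s27');crop(t,215,70,345,255,4,'s27c')
E
```

```text
t 40.03 pos [ 0.5709 -0.0241  0.2562] yaw 0.1173 w 0.0134 F [-0.4  0.3 -4.7] | j6 1.26
tool shift x 0.0037 y 0.0006 z 0.0262 turn 0.0013  | dist 0.026
```

View pics/w27c.png

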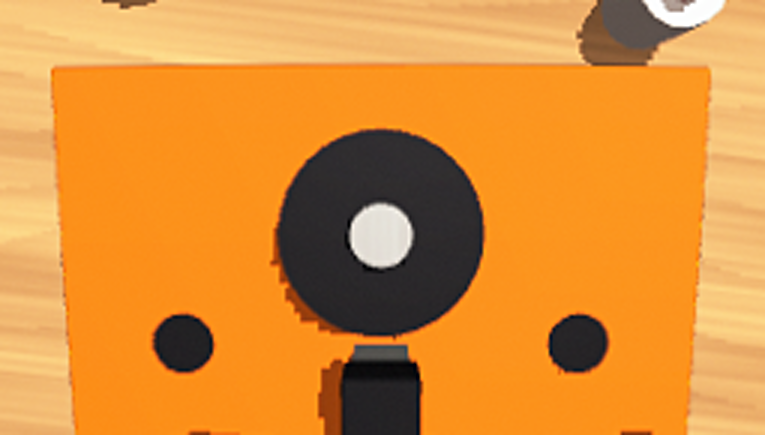

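View pics/s27c.png

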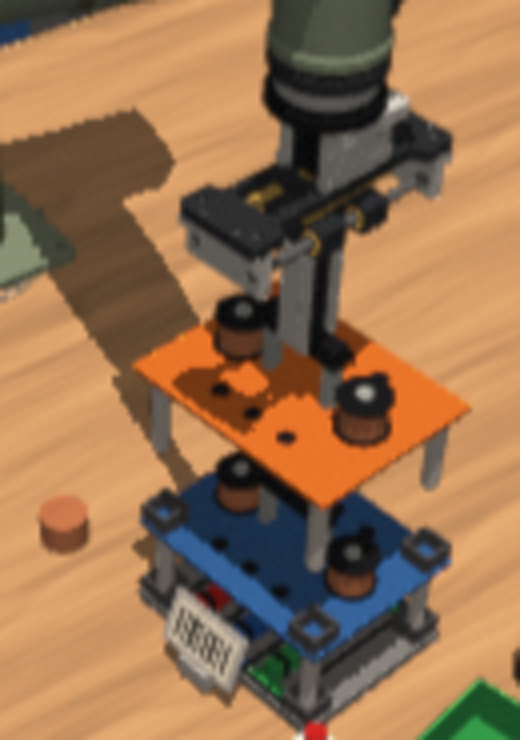

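```bash
python3 - <<'E'
from held import *
held([(256.7,133.7,.115),(257,175.3,.135),(147.3,78,.081),(366.7,78,.081),(191,169.5,.081),(322.7,169.5,.081)],.0968)
import pickle
s=monitor.state()
im=cv2.imread('pics/w23.png');crop(im,150,85,360,245,3.8,'w23c')
E
```

```text
(256.7, 133.7, 0.115) [ 0.0553 -0.0004]
(257, 175.3, 0.135) [ 0.0352 -0.0002]
(147.3, 78, 0.081) [ 0.0897 -0.0716]
(366.7, 78, 0.081) [0.0897 0.0713]
(191, 169.5, 0.081) [ 0.0291 -0.0454]
(322.7, 169.5, 0.081) [0.0291 0.0449]
```

View pics/w23c.png

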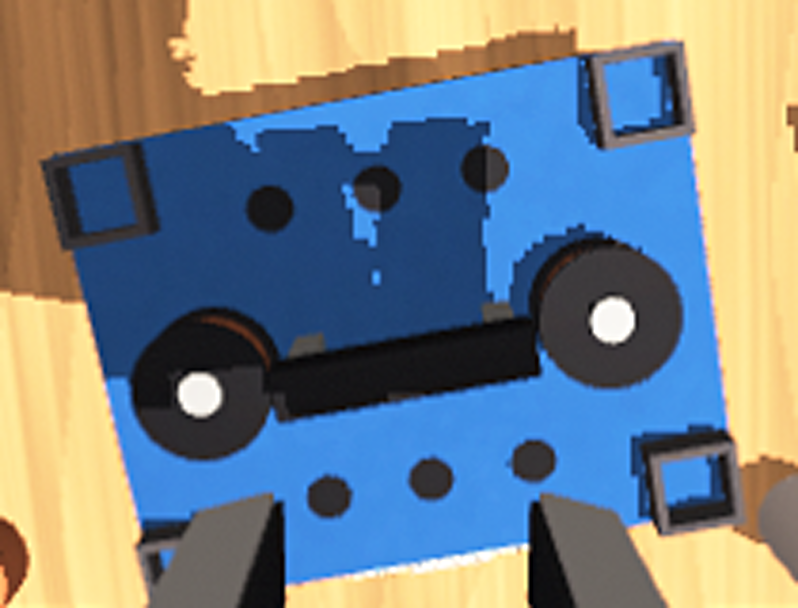

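```bash
python3 - <<'E'
from h import *
s=monitor.state();c=cams.get_calibration('wrist');p=s['position'];R=Ro.from_rotvec(s['ee_rot']).as_matrix()
Rrel=c['R']@R; ct=R.T@(-c['R'].T@c['t']-p)
def cal(p,rv):
    R=Ro.from_rotvec(rv).as_matrix();Rc=Rrel@R.T;C=np.array(p)+R@ct
    return dict(K=c['K'],k1=c['k1'],R=Rc,t=-Rc@C)
q=cal([.5747,-.0244,.2547],[-2.295,-2.146,0])
f=lambda pts,z:cast(q,np.array(pts,float)/3.8+[150,85],z)
S=f([(98,197),(642,95),(695,485)],.109);print(S.round(4),'c',((S[0]+S[2])/2).round(4),np.linalg.norm(S[0]-S[1]),np.linalg.norm(S[1]-S[2]),np.arctan2(*(S[1]-S[0])[[1,0]]))
B=f([(200,395),(613,320)],.127);print(B.round(4),B.mean(0).round(4),np.linalg.norm(B[0]-B[1]),np.arctan2(*(B[1]-B[0])[[1,0]]))
E
```

```text
[[ 0.4909  0.024   0.109 ]
 [ 0.6446  0.0417  0.109 ]
 [ 0.6575 -0.0721  0.109 ]] c [ 0.5742 -0.0241  0.109 ] 0.15469190106844638 0.11457247164511836 0.11473827345610706
[[ 0.5172 -0.031   0.127 ]
 [ 0.6316 -0.0177  0.127 ]] [ 0.5744 -0.0243  0.127 ] 0.11521934757190362 0.1159116050756408
```

Blue sits at (0.5743,-0.0242). The held orange frame is about 2.8 mm behind the TCP, so the TCP target is (0.5771,-0.0242).

>>> {"op": "play_rows", "data": {"steps": [[0, 0.0062, 0.0008, 0.015, 0.0015], [0, 0, 0, 0.015, 0], [0, 0, 0, 0.006, 0], [0, 0, 0, 0, 0], [0, 0, 0, 0, 0], [0, 0, 0, 0, 0]]}}

```text
t: 40.63
position: [0.5795, -0.0246, 0.2247]
ee_rot: [3.136, 0.18, 0.002]
contact_force: [0.2, -1.2, -4.6]
grip_width: 0.0137
```

```bash
python3 plan.py 0.5771 -0.0242 0.21 0.1155;python3 - <<'E'
from held import *
cs,t=shot('scene','s28');crop(t,215,90,345,255,4.5,'s28c')
E
```

```text
t 40.63 pos [ 0.5795 -0.0246  0.2247] yaw 0.1146 w 0.0137 F [ 0.2 -1.2 -4.6] | j6 1.26
tool shift x -0.0024 y -0.0007 z 0.0147 turn -0.0009  | dist 0.015
```

View pics/s28c.png

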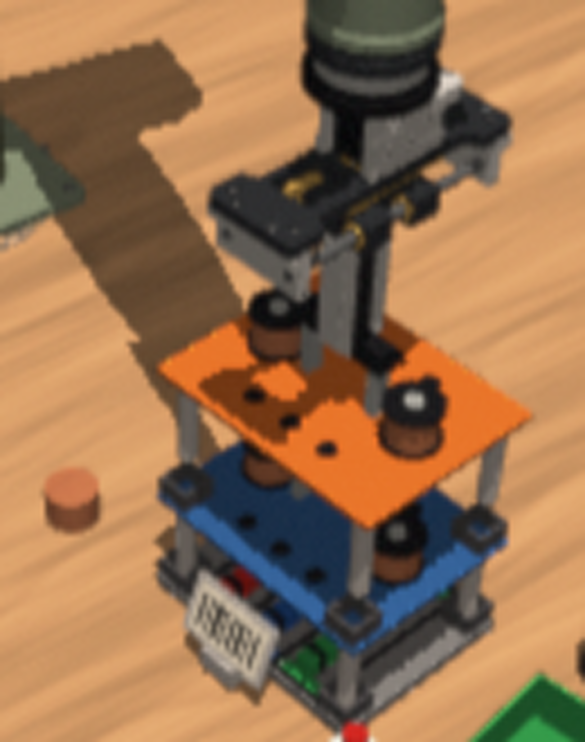

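>>> {"op": "play_rows", "data": {"steps": [[0, -0.001, -0.0004, 0.006, 0], [0, 0, 0, 0.004, 0], [0, 0, 0, 0, 0], [0, 0, 0, 0, 0], [0, 0, 0, 0, 0]]}}

```text
t: 41.1
position: [0.578, -0.0242, 0.2138]
ee_rot: [-3.136, -0.179, 0.0]
contact_force: [0.3, 0.8, -4.1]
grip_width: 0.0134
```

```bash
python3 plan.py 0.5771 -0.0242 0.21 0.1155
```

```text
t 41.10 pos [ 0.578  -0.0242  0.2138] yaw 0.1142 w 0.0134 F [ 0.3  0.8 -4.1] | j6 1.27
tool shift x -0.0008 y -0.0001 z 0.0038 turn -0.0013  | dist 0.004
```

Lowering to a predicted home of z ≈ 0.190.

>>> {"op": "play_rows", "data": {"steps": [[0, -0.0007, 0, 0.004, -0.001], [0, 0, 0, 0.004, 0], [0, 0, 0, 0, 0], [0, 0, 0, 0, 0]]}}

```text
t: 41.43
position: [0.5768, -0.0242, 0.2052]
ee_rot: [-3.136, -0.181, 0.002]
contact_force: [-0.2, -0.3, -4.1]
grip_width: 0.0138
```

>>> {"op": "play_rows", "data": {"steps": [[0, 0, 0, 0.003, 0], [0, 0, 0, 0.003, 0], [0, 0, 0, 0, 0], [0, 0, 0, 0, 0]]}}

```text
t: 41.77
position: [0.577, -0.0242, 0.1994]
ee_rot: [-3.136, -0.181, 0.001]
contact_force: [0.4, -0.2, -4.4]
grip_width: 0.0139
```

>>> {"op": "play_rows", "data": {"steps": [[0, 0, 0, 0.003, 0], [0, 0, 0, 0.002, 0], [0, 0, 0, 0, 0], [0, 0, 0, 0, 0]]}}

```text
t: 42.1
position: [0.5771, -0.0243, 0.1946]
ee_rot: [-3.136, -0.181, 0.001]
contact_force: [0.2, 0.7, -3.2]
grip_width: 0.0138
```

>>> {"op": "play_rows", "data": {"steps": [[0, 0, 0, 0.002, 0], [0, 0, 0, 0.001, 0], [0, 0, 0, 0, 0], [0, 0, 0, 0, 0]]}}

```text
t: 42.43
position: [0.5772, -0.0243, 0.1917]
ee_rot: [-3.136, -0.181, 0.0]
contact_force: [0.1, -0.6, -4.7]
grip_width: 0.0135
```

>>> {"op": "play_rows", "data": {"steps": [[0, 0, 0, 0.001, 0], [0, 0, 0, 0.001, 0], [0, 0, 0, 0, 0], [0, 0, 0, 0, 0]]}}

```text
t: 42.77
position: [0.5774, -0.0243, 0.19]
ee_rot: [3.136, 0.181, 0.001]
contact_force: [0.2, 1.0, -4.1]
grip_width: 0.0139
```

>>> {"op": "play_rows", "data": {"steps": [[0, 0, 0, 0.001, 0], [0, 0, 0, 0, 0], [0, 0, 0, 0, 0]]}}

```text
t: 43.02
position: [0.5777, -0.0243, 0.1897]
ee_rot: [3.136, 0.181, 0.002]
contact_force: [-0.6, 1.2, 0.5]
grip_width: 0.0135
```

Home at 0.1897, as predicted (0.1898). Releasing and rising.

>>> {"op": "play_rows", "data": {"steps": [[0, 0, 0, 0.0006, 0], [0.4, 0, 0, 0, 0], [0.4, 0, 0, 0, 0], [0.4, 0, 0, 0, 0], [0.4, 0, 0, 0, 0], [0.4, 0, 0, 0, 0], [0.4, 0, 0, -0.02, 0], [0.4, 0, 0, -0.04, 0]]}}

```text
t: 43.68
position: [0.573, -0.0236, 0.2423]
ee_rot: [-3.133, -0.18, 0.021]
contact_force: [0.9, 0.3, 0.0]
grip_width: 0.0375
```

>>> {"op": "play_rows", "data": {"steps": [[0.6, 0, 0, -0.04, 0], [0.6, 0, 0, -0.02, 0], [0.6, 0, 0.04, 0, 0], [0.6, 0, 0.04, 0, 0], [0.6, 0, 0.04, 0, 0], [0.6, 0, 0.04, 0, 0], [0.6, 0, 0.04, 0, 0], [0.6, 0, 0.04, 0, 0]]}}

```text
t: 44.35
position: [0.6048, -0.2646, 0.3081]
ee_rot: [-3.136, -0.181, -0.0]
contact_force: [0.3, -0.1, -0.6]
grip_width: 0.0564
```

```bash
python3 - <<'E'
from held import *
import pickle
c,im=shot('wrist','w29');pickle.dump(c,open('w29.pkl','wb'));cs,t=shot('scene','s29');shot('top','top29')
E
python3 plan.py 0.45 -0.40 0.25 0.03
```

```text
t 44.50 pos [ 0.6042 -0.2657  0.3067] yaw 0.1106 w 0.0562 F [-0.2  0.5 -0. ] | j6 0.91
tool shift x -0.1681 y 0.1164 z 0.0567 turn 0.0806  | dist 0.212
```

View pics/s29.png

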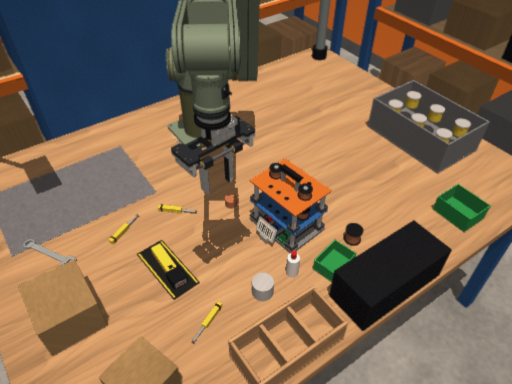

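View pics/w29.png

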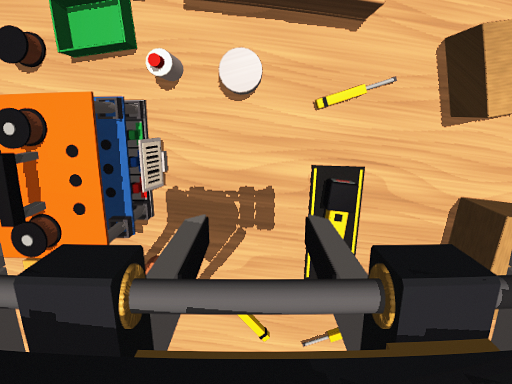

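View pics/top29.png

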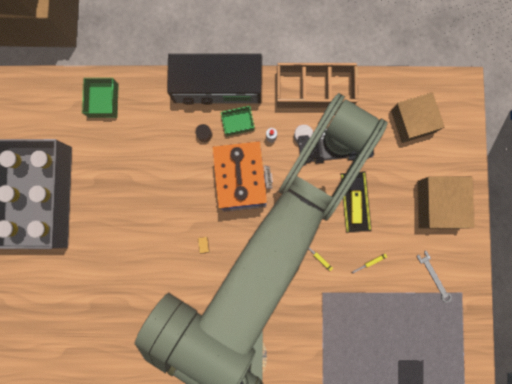

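The stack stands upright. Next, a close look at the scanner.

>>> {"op": "play_rows", "data": {"steps": [[0.6, -0.0311, 0.0158, 0.008, 0], [0.6, -0.0311, 0.0158, 0.008, 0], [0.6, -0.0311, 0.0158, 0.008, 0], [0.6, -0.0311, 0.0158, 0.008, 0], [0.6, -0.0311, 0.0158, 0.008, 0], [0.6, -0.0311, 0.0158, 0.008, 0], [0.6, -0.0311, 0.0158, 0.008, 0.05], [0.6, 0, 0, 0, 0]]}}

```text
t: 45.17
position: [0.3967, -0.3985, 0.2505]
ee_rot: [-3.139, -0.093, 0.006]
contact_force: [-0.4, 0.7, -0.5]
grip_width: 0.0564
```

>>> {"op": "play_rows", "data": {"steps": [[0.6, 0, 0, 0, 0], [0.6, 0, 0, 0, 0]]}}

```text
t: 45.33
position: [0.4022, -0.3966, 0.2527]
ee_rot: [-3.14, -0.104, -0.002]
contact_force: [1.0, 0.4, -0.8]
grip_width: 0.0562
```

```bash
python3 - <<'E'
from held import *
import pickle
c,im=shot('wrist','w30');pickle.dump(c,open('w30.pkl','wb'));crop(im,160,30,360,230,3,'w30c')
for A,ce,mr,p in blobs(hue(im,24,34,150,70),60)[:6]:
    B=cv2.boxPoints(mr);print(A,ce.round(1),np.round(mr[1],1),B.round(1).tolist(),cast(c,B,.028)[:,:2].round(4).tolist())
E
python3 plan.py 0.47 -0.40 0.25 0.03
```

```text
1758 [264.7  99. ] [22.6 83.1] [[250.6999969482422, 138.3000030517578], [256.20001220703125, 55.400001525878906], [278.79998779296875, 56.900001525878906], [273.29998779296875, 139.8000030517578]] [[0.437, -0.3862], [0.5406, -0.3866], [0.5407, -0.4149], [0.437, -0.4159]]
598 [239.5  81.7] [146.1   4.4] [[235.3000030517578, 11.0], [239.60000610351562, 10.899999618530273], [243.89999389648438, 156.89999389648438], [239.60000610351562, 157.10000610351562]] [[0.5913, -0.3575], [0.5918, -0.3628], [0.412, -0.3788], [0.4114, -0.3731]]
585 [294.5  82.6] [146.   3.] [[293.0, 10.0], [296.0, 10.0], [296.0, 156.0], [293.0, 156.0]] [[0.5974, -0.428], [0.5977, -0.4317], [0.4178, -0.4476], [0.4176, -0.4436]]
181 [294.9 229.8] [ 8.4 24.5] [[282.0, 230.39999389648438], [304.70001220703125, 221.3000030517578], [307.79998779296875, 229.10000610351562], [285.1000061035156, 238.1999969482422]] [[0.3126, -0.4378], [0.328, -0.4683], [0.3169, -0.4738], [0.3014, -0.4432]]
t 45.38 pos [ 0.4027 -0.3966  0.2529] yaw 0.0673 w 0.0563 F [-0.3 -0.3 -0.3] | j6 0.57
tool shift x 0.0670 y 0.0079 z 0.0029 turn 0.0373  | dist 0.067
```

View pics/w30c.png

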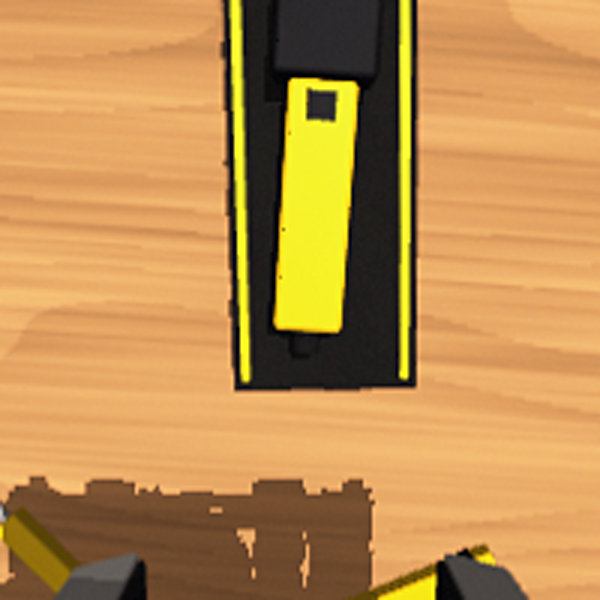

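>>> {"op": "play_rows", "data": {"steps": [[0.6, 0.0343, 0.0037, 0.02, 0], [0.6, 0.0343, 0.0037, 0.02, 0], [0.6, 0.0343, 0.0037, 0.02, 0.067], [0.6, 0, 0, 0.036, 0], [0.6, 0, 0, 0.036, 0], [0.6, 0, 0, 0.035, 0], [0.6, 0, 0, 0, 0], [0.6, 0, 0, 0, 0]]}}

```text
t: 46.05
position: [0.5047, -0.3992, 0.0832]
ee_rot: [-3.138, -0.001, 0.005]
contact_force: [0.4, 0.2, 0.4]
grip_width: 0.0565
```

>>> {"op": "play_rows", "data": {"steps": [[0.6, 0, 0, 0, 0]]}}

```text
t: 46.13
position: [0.5068, -0.4024, 0.0876]
ee_rot: [3.139, -0.0, 0.004]
contact_force: [1.4, 0.1, 0.4]
grip_width: 0.0561
```

```bash
python3 plan.py 0.506 -0.4008 -0.009 0; python3 - <<'E'
from held import *
c,im=shot('wrist','w31')
for A,ce,mr,p in blobs(hue(im,24,34,150,70),60)[:4]:
    B=cv2.boxPoints(mr);print(A,ce.round(1),cast(c,B,.031)[:,:2].round(4).tolist())
E
```

```text
t 46.13 pos [ 0.5068 -0.4024  0.0876] yaw -0.0002 w 0.0561 F [1.4 0.1 0.4] | j6 0.77
tool shift x -0.0008 y -0.0016 z 0.0966 turn -0.0002  | dist 0.097
1604 [254.6 183.4] [[0.5401, -0.3871], [0.54, -0.4145], [0.4957, -0.4149], [0.4957, -0.3866]]
708 [211.9 143.4] [[0.5959, -0.36], [0.5964, -0.3647], [0.4984, -0.3733], [0.4978, -0.3683]]
693 [295.6 138.3] [[0.6018, -0.4268], [0.6021, -0.4313], [0.4993, -0.4405], [0.499, -0.4356]]
103 [262.  235.4] [[0.478, -0.4016], [0.478, -0.4092], [0.4626, -0.4093], [0.4626, -0.4016]]
```

View pics/w31.png

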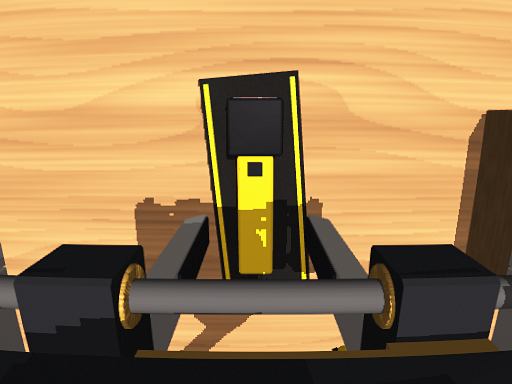

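```bash
python3 - <<'E'
from h import *
c=cams.get_calibration('wrist');ct=cams.get_calibration('top')
for z in(0,.05,.1,.12): print(z,'wrist',cast(c,[(487,110),(470,240)],z)[:,:2].round(3).tolist(),'top',cast(ct,[(418,180),(419,228)],z)[:,:2].round(3).tolist())
E
```

```text
0 wrist [[0.58, -0.615], [0.453, -0.616]] top [[0.579, -0.614], [0.419, -0.613]]
0.05 wrist [[0.579, -0.578], [0.474, -0.58]] top [[0.573, -0.598], [0.418, -0.597]]
0.1 wrist [[0.577, -0.542], [0.494, -0.543]] top [[0.567, -0.582], [0.417, -0.581]]
0.12 wrist [[0.577, -0.527], [0.502, -0.528]] top [[0.565, -0.575], [0.417, -0.574]]
```

>>> {"op": "play_rows", "data": {"steps": [[0.6, -0.0008, -0.0008, 0.03, 0], [0.6, 0, 0, 0.03, 0], [0.6, 0, 0, 0.02, 0], [0.6, 0, 0, 0.01, 0], [0.6, 0, 0, 0.004, 0], [0.2, 0, 0, 0, 0], [0, 0, 0, 0, 0], [0, 0, 0, 0, 0]]}}

```text
t: 46.85
position: [0.5055, -0.4028, -0.0062]
ee_rot: [3.138, -0.003, 0.005]
contact_force: [-0.0, -0.5, 0.1]
grip_width: 0.0397
```

>>> {"op": "play_rows", "data": {"steps": [[0, 0, 0, 0, 0], [0, 0, 0, 0, 0], [0, 0, 0, 0, 0], [0, 0, 0, 0, 0], [0, 0, 0, 0, 0], [0, 0, 0, 0, 0]]}}

```text
t: 47.35
position: [0.505, -0.402, -0.007]
ee_rot: [3.14, -0.003, 0.003]
contact_force: [-0.4, 1.4, 5.6]
grip_width: 0.0297
```

```bash
python3 plan.py 0.506 -0.4008 -0.009 0
```

```text
t 47.35 pos [ 0.505 -0.402 -0.007] yaw -0.0018 w 0.0297 F [-0.4  1.4  5.6] | j6 0.77
tool shift x 0.0010 y -0.0012 z 0.0020 turn -0.0018  | dist 0.003
```

Gripped at 29.7 mm. Lifting and turning to face the label.

>>> {"op": "play_rows", "data": {"steps": [[0, 0, 0, -0.01, 0], [0, 0, 0, -0.03, 0], [0, 0, 0, -0.035, 0], [0, 0, 0, -0.03, 0], [0, 0, 0, 0, -0.06], [0, 0, 0, 0, -0.12], [0, 0, 0, 0, -0.12], [0, 0, 0, 0, -0.12]]}}

```text
t: 48.02
position: [0.5034, -0.4008, 0.0962]
ee_rot: [-3.07, -0.661, 0.001]
contact_force: [-0.2, 0.8, -1.8]
grip_width: 0.0296
```

>>> {"op": "play_rows", "data": {"steps": [[0, 0, 0, 0, -0.12], [0, 0, 0, 0, -0.12], [0, 0, 0, 0, -0.12], [0, 0, 0, 0, -0.12], [0, 0, 0, 0, -0.12], [0, 0, 0, 0, -0.12], [0, 0, 0, 0, -0.12], [0, 0, 0, 0, -0.12]]}}

```text
t: 48.68
position: [0.5032, -0.4007, 0.0957]
ee_rot: [-2.418, -2.004, 0.001]
contact_force: [-0.5, -0.3, -2.1]
grip_width: 0.0298
```

>>> {"op": "play_rows", "data": {"steps": [[0, 0, 0, 0, -0.12], [0, 0, 0, 0, -0.12], [0, 0, 0, 0, -0.065], [0, 0, 0, 0, 0], [0, 0, 0, 0, 0]]}}

```text
t: 49.1
position: [0.5035, -0.4008, 0.0958]
ee_rot: [-2.095, -2.34, 0.0]
contact_force: [0.7, -0.2, -1.7]
grip_width: 0.0298
```

```bash
python3 plan.py 0.6002 -0.2525 0.06 1.687; python3 - <<'E'
from held import *
c,im=shot('wrist','w32')
E
```

```text
t 49.10 pos [ 0.5035 -0.4008  0.0958] yaw 1.6813 w 0.0298 F [ 0.7 -0.2 -1.7] | j6 -0.92
tool shift x 0.1368 y 0.1125 z 0.0358 turn -0.0057  | dist 0.181
```

View pics/w32.png

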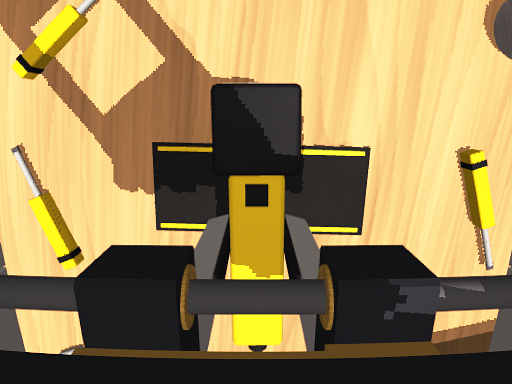

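```bash
python3 - <<'E'
from held import *
held([(213,85,.034),(300,84.5,.034),(216,172,.034),(298,172,.034),(231,176,.028),(283,176,.028)],-.010)
E
```

```text
(213, 85, 0.034) [ 0.08   -0.0205]
(300, 84.5, 0.034) [0.0802 0.0206]
(216, 172, 0.034) [ 0.0382 -0.0201]
(298, 172, 0.034) [0.0383 0.0207]
(231, 176, 0.028) [ 0.0351 -0.0132]
(283, 176, 0.028) [0.0351 0.0138]
```

>>> {"op": "play_rows", "data": {"steps": [[0, 0.0274, 0.0225, 0, 0], [0, 0.0274, 0.0225, 0.005, 0], [0, 0.0274, 0.0225, 0.01, 0], [0, 0.0274, 0.0225, 0.01, 0], [0, 0.0272, 0.0225, 0.01, -0.006], [0, 0, 0, 0, 0], [0, 0, 0, 0, 0], [0, 0, 0, 0, 0]]}}

```text
t: 49.82
position: [0.6003, -0.2528, 0.0612]
ee_rot: [2.086, 2.349, -0.001]
contact_force: [-0.5, -0.8, -1.8]
grip_width: 0.0298
```

```bash
python3 plan.py 0.6002 -0.2525 0.019 1.687; python3 - <<'E'
from held import *
c,im=shot('wrist','w33'); cs,t=shot('scene','s33');crop(t,190,150,350,290,4.5,'s33c')
E
```

```text
t 49.82 pos [ 0.6003 -0.2528  0.0612] yaw 1.6892 w 0.0298 F [-0.5 -0.8 -1.8] | j6 -0.65
tool shift x 0.0003 y -0.0000 z 0.0422 turn 0.0022  | dist 0.042
```

View pics/w33.png

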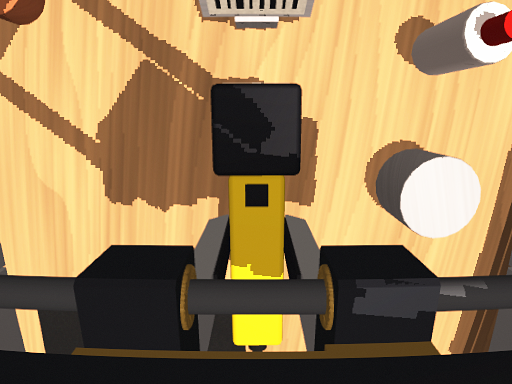

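View pics/s33c.png

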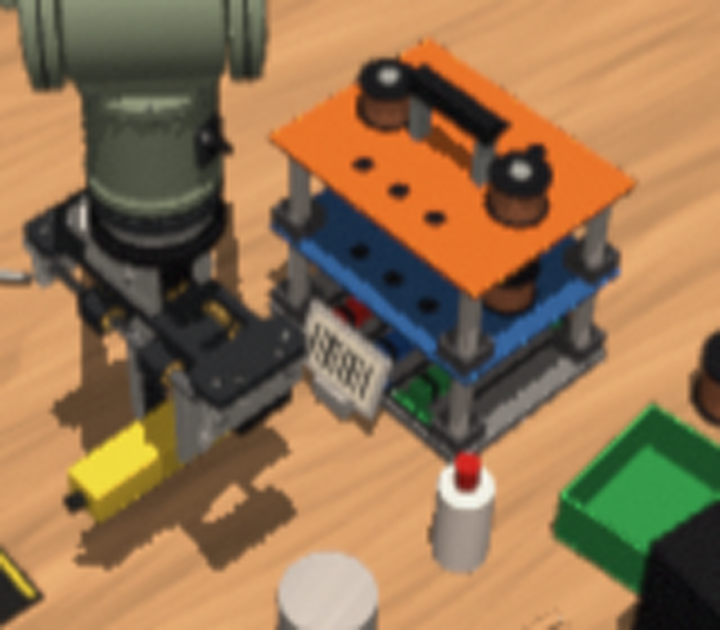

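The scanner is level in the grip (window at tool x 80 mm, centred) and the label is centred ahead at column 256. Lowering to beam height.

>>> {"op": "play_rows", "data": {"steps": [[0, 0, 0, 0.015, 0.001], [0, 0, 0, 0.015, 0.001], [0, 0, 0, 0.01, 0], [0, 0, 0, 0.002, 0], [0, 0, 0, 0, 0], [0, 0, 0, 0, 0], [0, 0, 0, 0, 0], [0, 0, 0, 0, 0]]}}

```text
t: 50.58
position: [0.6012, -0.2532, 0.0204]
ee_rot: [2.087, 2.345, 0.001]
contact_force: [0.4, -0.5, -1.9]
grip_width: 0.0295
```

```bash
python3 plan.py 0.6002 -0.2525 0.019 1.687; python3 - <<'E'
from held import *
c,im=shot('wrist','w34'); cs,t=shot('scene','s34');crop(t,190,150,350,290,4.5,'s34c')
E
```

```text
t 50.58 pos [ 0.6012 -0.2532  0.0204] yaw 1.6870 w 0.0295 F [ 0.4 -0.5 -1.9] | j6 -0.65
tool shift x 0.0008 y -0.0009 z 0.0014 turn 0.0000  | dist 0.002
```

View pics/w34.png

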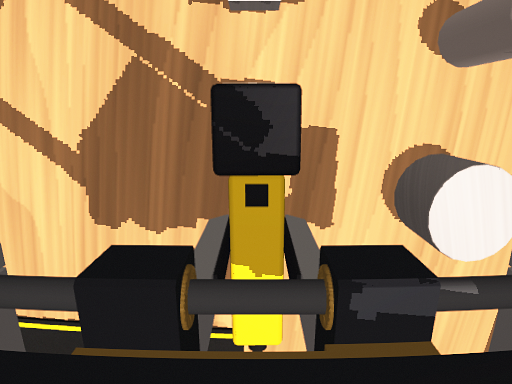

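View pics/s34c.png

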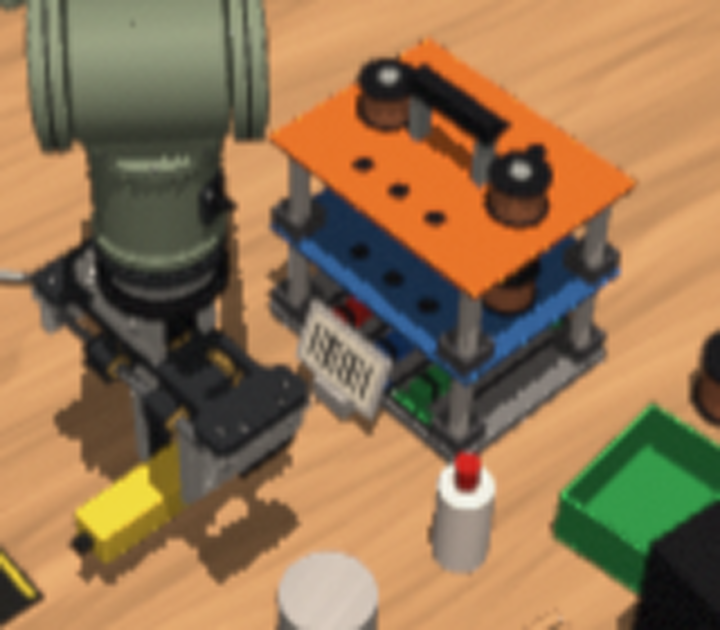

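In position. A small trim, then hold still for about 2 s.

>>> {"op": "play_rows", "data": {"steps": [[0, 0.0005, -0.0006, 0.0012, 0], [0, 0, 0, 0, 0], [0, 0, 0, 0, 0], [0, 0, 0, 0, 0], [0, 0, 0, 0, 0], [0, 0, 0, 0, 0], [0, 0, 0, 0, 0], [0, 0, 0, 0, 0]]}}

```text
t: 51.35
position: [0.5997, -0.2522, 0.018]
ee_rot: [-2.088, -2.347, 0.0]
contact_force: [-0.1, 0.6, -2.4]
grip_width: 0.0296
```

>>> {"op": "play_rows", "data": {"steps": [[0, 0, 0, 0, 0], [0, 0, 0, 0, 0], [0, 0, 0, 0, 0], [0, 0, 0, 0, 0], [0, 0, 0, 0, 0], [0, 0, 0, 0, 0], [0, 0, 0, 0, 0], [0, 0, 0, 0, 0]]}}

```text
t: 52.02
position: [0.5997, -0.2522, 0.018]
ee_rot: [-2.088, -2.347, 0.0]
contact_force: [-0.1, -0.4, -1.8]
grip_width: 0.0297
```

>>> {"op": "play_rows", "data": {"steps": [[0, 0, 0, 0, 0], [0, 0, 0, 0, 0], [0, 0, 0, 0, 0], [0, 0, 0, 0, 0], [0, 0, 0, 0, 0], [0, 0, 0, 0, 0], [0, 0, 0, 0, 0], [0, 0, 0, 0, 0]]}}

```text
t: 52.68
position: [0.5997, -0.2522, 0.018]
ee_rot: [-2.089, -2.347, -0.0]
contact_force: [0.6, 0.5, -2.7]
grip_width: 0.0296
```

```bash
python3 plan.py 0.6002 -0.2525 0.019 1.687; python3 - <<'E'
from h import *
import pickle
s=monitor.state();print(s['dq'].round(4))
# mat pose from w30
c=pickle.load(open('w30.pkl','rb'))
im=cv2.imread('pics/w30.png');crop(im,200,0,330,180,4,'w30m')
E
```

```text
t 52.68 pos [ 0.5997 -0.2522  0.018 ] yaw 1.6872 w 0.0296 F [ 0.6  0.5 -2.7] | j6 -0.65
tool shift x -0.0003 y 0.0004 z -0.0010 turn 0.0002  | dist 0.001
[-0.0016  0.0001 -0.0015  0.0007 -0.0029  0.0002]
```

View pics/w30m.png

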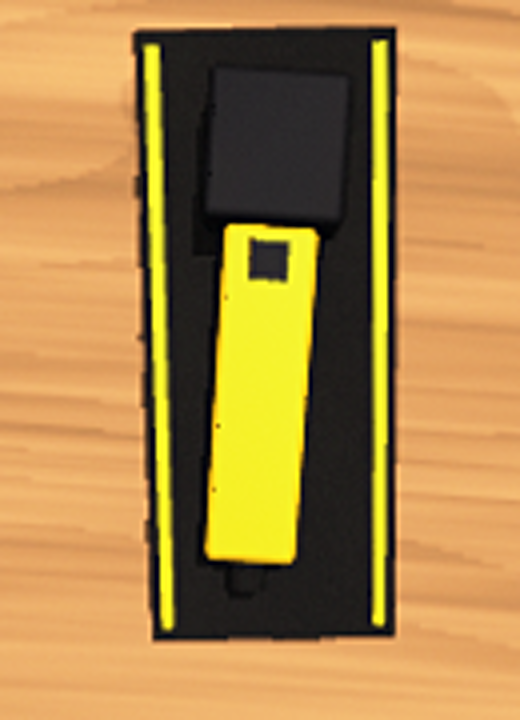

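It held still for about 2 s within 1 mm of the target. Now the mat pose for laying it back.

```bash
python3 - <<'E'
from h import *
import pickle
c=pickle.load(open('w30.pkl','rb'))
M=cast(c,np.array([(135,32),(394,29),(394,634),(153,638)],float)/4+[200,0],.003);print(M[:,:2].round(4),M.mean(0).round(4),[np.linalg.norm(M[i]-M[(i+1)%4]).round(4) for i in range(4)],np.arctan2(*(M[0]-M[3])[[1,0]]),np.arctan2(*(M[1]-M[2])[[1,0]]))
m=M.mean(0);y=.0875;o=m[:2]-.005*np.array([np.cos(y),np.sin(y)]);print('origin target',o)
E
python3 plan.py 0.5 -0.4035 0.019 0.0875
```

```text
[[ 0.6022 -0.3533]
 [ 0.6089 -0.437 ]
 [ 0.4117 -0.4547]
 [ 0.4046 -0.3703]] [ 0.5068 -0.4038  0.003 ] [np.float64(0.084), np.float64(0.198), np.float64(0.0847), np.float64(0.1983)] 0.0859003898807029 0.08953120201948904
origin target [ 0.50184504 -0.40425896]
t 52.68 pos [ 0.5997 -0.2522  0.018 ] yaw 1.6872 w 0.0296 F [ 0.6  0.5 -2.7] | j6 -0.65
tool shift x -0.1387 y -0.1166 z -0.0010 turn 1.5997  | dist 0.181
```

>>> {"op": "play_rows", "data": {"steps": [[0, -0.02, 0, -0.005, 0], [0, -0.035, 0, -0.015, 0], [0, -0.0211, -0.0287, -0.015, 0], [0, -0.0211, -0.0287, -0.015, 0], [0, -0.0211, -0.0286, -0.015, 0], [0, -0.0212, -0.0286, -0.015, 0], [0, 0, 0, 0, 0.06], [0, 0, 0, 0, 0.12]]}}

```text
t: 53.35
position: [0.5011, -0.4071, 0.1]
ee_rot: [2.297, 2.138, -0.0]
contact_force: [0.8, 0.7, -2.3]
grip_width: 0.0297
```

>>> {"op": "play_rows", "data": {"steps": [[0, 0, 0, 0, 0.12], [0, 0, 0, 0, 0.12], [0, 0, 0, 0, 0.12], [0, 0, 0, 0, 0.12], [0, 0, 0, 0, 0.12], [0, 0, 0, 0, 0.12], [0, 0, 0, 0, 0.12], [0, 0, 0, 0, 0.12]]}}

```text
t: 54.02
position: [0.502, -0.404, 0.098]
ee_rot: [-3.027, -0.84, 0.0]
contact_force: [-0.9, -0.4, -2.1]
grip_width: 0.0296
```

>>> {"op": "play_rows", "data": {"steps": [[0, 0, 0, 0, 0.12], [0, 0, 0, 0, 0.12], [0, 0, 0, 0, 0.12], [0, 0, 0, 0.03, 0.1], [0, 0, 0, 0.03, 0], [0, 0, 0, 0, 0], [0, 0, 0, 0, 0], [0, 0, 0, 0, 0]]}}

```text
t: 54.68
position: [0.5026, -0.4046, 0.0391]
ee_rot: [3.138, 0.137, 0.001]
contact_force: [0.5, -0.7, -1.8]
grip_width: 0.0301
```

```bash
python3 plan.py 0.502 -0.404 -0.0065 0.0877; python3 - <<'E'
from held import *
c,im=shot('wrist','w35')
E
```

```text
t 54.68 pos [ 0.5026 -0.4046  0.0391] yaw 0.0874 w 0.0301 F [ 0.5 -0.7 -1.8] | j6 0.67
tool shift x -0.0006 y -0.0007 z 0.0456 turn -0.0003  | dist 0.046
```

View pics/w35.png

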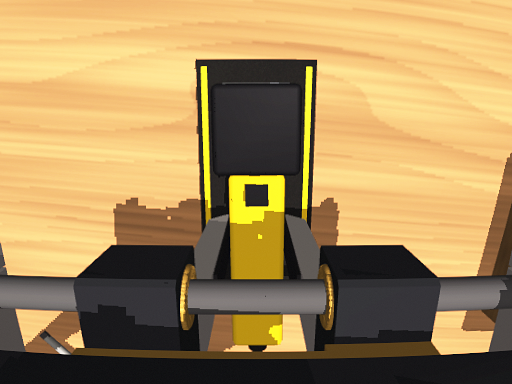

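The scanner is centred along the mat. Lowering.

>>> {"op": "play_rows", "data": {"steps": [[0, -0.0004, -0.0004, 0.02, 0], [0, 0, 0, 0.015, 0], [0, 0, 0, 0.005, 0], [0, 0, 0, 0.002, 0], [0, 0, 0, 0, 0], [0, 0, 0, 0, 0], [0, 0, 0, 0, 0]]}}

```text
t: 55.32
position: [0.5027, -0.4047, -0.0023]
ee_rot: [3.136, 0.137, 0.003]
contact_force: [0.3, -0.4, -2.2]
grip_width: 0.0297
```

>>> {"op": "play_rows", "data": {"steps": [[0, 0, 0, 0.001, 0], [0, 0, 0, 0.001, 0], [0, 0, 0, 0, 0], [0, 0, 0, 0, 0]]}}

```text
t: 55.65
position: [0.5016, -0.4036, -0.006]
ee_rot: [-3.139, -0.137, 0.0]
contact_force: [-0.3, 0.4, -2.2]
grip_width: 0.03
```

>>> {"op": "play_rows", "data": {"steps": [[0, 0, 0, 0.001, 0], [0, 0, 0, 0.0005, 0], [0, 0, 0, 0, 0], [0, 0, 0, 0, 0]]}}

```text
t: 55.98
position: [0.5018, -0.4039, -0.007]
ee_rot: [3.138, 0.137, 0.0]
contact_force: [-1.1, 0.3, 2.3]
grip_width: 0.0303
```

>>> {"op": "play_rows", "data": {"steps": [[0.5, 0, 0, 0, 0], [0.5, 0, 0, 0, 0], [0.5, 0, 0, 0, 0], [0.5, 0, 0, 0, 0], [0.6, 0, 0, 0, 0], [0.6, 0, 0, -0.02, 0], [0.6, 0, 0, -0.04, 0], [0.6, 0, 0, -0.04, 0]]}}

```text
t: 56.65
position: [0.5, -0.402, 0.091]
ee_rot: [-3.134, -0.137, 0.006]
contact_force: [0.4, -1.4, -0.3]
grip_width: 0.0564
```

>>> {"op": "play_rows", "data": {"steps": [[0.6, -0.02, 0, -0.035, 0], [0.6, -0.02, 0, -0.035, 0], [0.6, -0.02, 0, -0.035, 0], [0.6, -0.03, 0, 0, 0], [0.6, -0.03, 0, 0, 0], [0.6, 0, 0, 0, 0], [0.6, 0, 0, 0, 0]]}}

```text
t: 57.23
position: [0.3812, -0.4144, 0.1979]
ee_rot: [3.138, 0.133, 0.001]
contact_force: [0.8, -0.2, 0.4]
grip_width: 0.0563
```

```bash
python3 - <<'E'
from held import *
s=monitor.state();print(s['t'],s['position'])
c,im=shot('wrist','w36'); cs,t=shot('scene','s36');ct,tp=shot('top','top36')
crop(t,130,140,350,300,3.6,'s36c');crop(tp,200,110,400,270,4,'top36c')
for A,ce,mr,p in blobs(hue(im,24,34,150,70),60)[:4]:
    B=cv2.boxPoints(mr);print(A,ce.round(1),cast(c,B,.031)[:,:2].round(4).tolist())
E
```

```text
57.2333 [ 0.38123893 -0.41436833  0.1978744 ]
2381 [256.6  78.9] [[0.5354, -0.3864], [0.5377, -0.414], [0.4354, -0.4234], [0.4329, -0.3943]]
679 [225.   70.3] [[0.5627, -0.361], [0.5632, -0.3661], [0.4126, -0.3797], [0.412, -0.3742]]
648 [288.1  68.4] [[0.418, -0.4424], [0.5687, -0.4304], [0.5691, -0.4353], [0.4183, -0.4478]]
257 [142.2 206.1] [[0.3356, -0.2662], [0.3443, -0.2741], [0.3204, -0.2997], [0.3114, -0.2918]]
```

View pics/s36c.png

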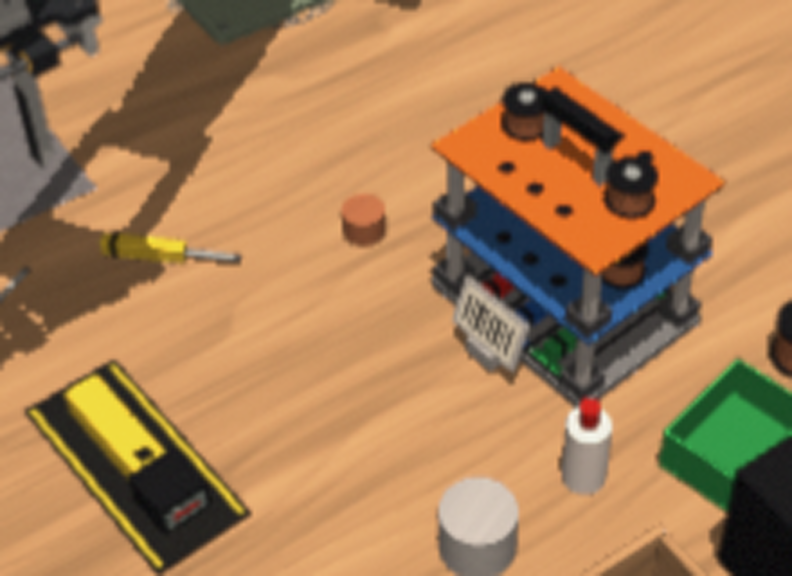

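View pics/top36c.png

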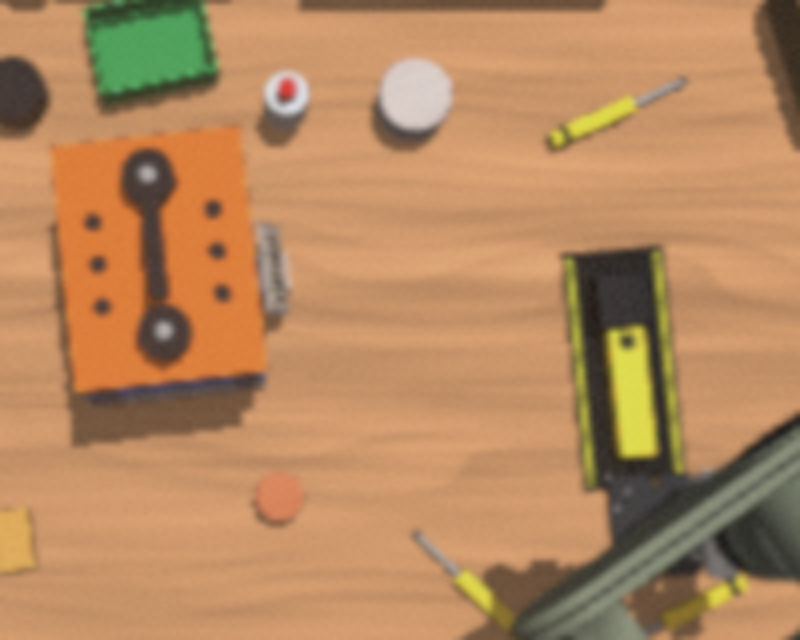

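View pics/w36.png

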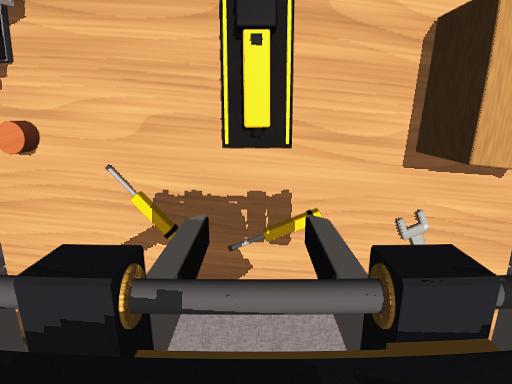

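Scanner back along the mat, and the stack upright. One numeric check of the stack's height and level before handing in.

```bash
python3 - <<'E'
from h import *
ct=cams.get_calibration('top');cs=cams.get_calibration('scene')
for a,b in(((164/4+200,330/4+110),(527/3.6+130,96/3.6+140)),((148/4+200,173/4+110),(633/3.6+130,173/3.6+140))): print(tri([ct,cs],[a,b]).round(4))
s=monitor.state();print(s['t'],s['contact_force'])
ctrl.job_done()
E
```

```text
[ 0.5171 -0.0307  0.2031]
[ 0.6329 -0.0179  0.2025]
57.3833 [ 0.18975001 -0.01122656  0.29461454]
the job is handed in; nothing more can be done
```

The job is done and handed in at about 57 s of robot time, in the order asked; no verdict came back.

- **Tools:** The red probe is in lane 1, the blue driver in lane 2 and the green brush in lane 3. They lie flat with the tips away from the label, as seen in the wrist view before I seated the blue frame.
- **Frames:** The blue frame touched down at TCP height 106.6 mm (106.5 predicted) and the orange at 189.7 mm (189.8 predicted). The two orange coil tops measured 203.1 and 202.5 mm, so the frame is level. That is about 2–5 mm below what I expected for the tops (205–208 mm), which I put down to rough pixel readings and the 2 mm calibration.
- **Scanner:** I held it square to the label with the beam within about 1 mm of the target, still for about 2 s. It is back along the mat, parallel to it and near its centre line.
- **Scene:** I saw no bystander moved and no knocked frame or scanner in the pictures I took.

**Fingertip offset:** The fingertips sit about 20–25 mm higher than the stated tool geometry. My first three tries at gripping the probe closed above the handle without moving it. I then found the right depth by lowering slowly and watching the force, and used that for the rest.

**Not checked:** I have no scanner readout, so I can't confirm the label was actually read, only the pose. The tools in the tray can't be seen properly under the frames, so I did not check them again after stacking.

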